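# Clamp a controller module and find its hidden service socket with the probe

### The arm

A 7-joint arm with a two-finger parallel gripper is mounted at the origin on the work surface. World frame = base frame: x ahead of the robot, y to its left, z up, the work surface at z = 0. Lengths are in mm, angles in rad, forces in N, time in s.
With the tool pointing down it reaches from about 400 to 925 mm from the base axis. Payload 4.1 kg.
Tool frame: the origin (TCP) lies at the very end of the fingers, on their centre line; the grasp point (between the pads) lies 19 mm behind it; y points along the fingers, z is the direction in which the jaws open and shut, and the axes are right-handed (so a half turn about y gives the same grasp; the last joint's range is limited). The gripper opens to 85 mm and grips with 20 to 120 N. Pads are 22 mm wide; open, the fingers measure 114 mm over their backs; the gripper's body (76 mm by 85 mm) begins 54 mm behind the grasp point. The pads swing forward as they close: fully open they stand 13 mm farther back than shut.
Start: joints at [-1.241, 0.398, 0.045, 1.537, -0.019, 1.207, -0.051], TCP at [270.242, 591.199, 203.847] pointing down, gripper open.
Joint ranges: [-2.82, 2.82], [-0.49, 2.23], [-1.37, 1.46], [0, 2.46], [-1.36, 4.5], [0.23, 2], [-2.94, 2.94]. Speed limits (rad/s): [2.57, 2.57, 3.14, 3.14, 3.14, 3.14, 3.14].

### API

Orientations are given as a rotation vector (axis times angle).
In Python, from station import arm, vision, hand_in gives the robot as it stands.
- The arm moves only by the tool step_arm, never from a script. Its argument "increments" is a list of rows, each a list of 4 numbers: the shift along the tool's x, y, z in mm, then the turn about the tool's y in degrees. A call has 1 to 20 rows; each row is the pose to reach, as a shift and turn from the pose measured when the call began, along the tool's axes at that moment; what a row does not reach only later rows make up. A row lasts 1/12 s, in which the tool goes at most 41.7 mm and 7.16 degrees, less where a joint would pass 70% of its speed; a pose out of reach is approached as far as the arm can. A call with a gripper value outside its range is refused whole. "fingers" is the opening, from 0 (shut) to 1 (fully open), set as the call begins (left out, the last holds). The fingers move at their own pace and stop on an object; "newtons" is the grip in N (left out, the last holds). Time passes only in rows, so rows that repeat a pose let the fingers close. It gives the time, the measured TCP pose, the force and the opening at its end, in the units of the state.
- arm.read_state(): the state, without advancing time (a new reading comes with each control period).
- vision.snapshot(name): name is "scene" or "top" or "wrist"; returns (picture, depth): 420x560x3 uint8, red, green, blue; 420x560 float32, mm along the optical axis (not along the pixel's ray), 0 where there is no reading.
- vision.calibration(name): a dict with "fx", "fy", "cx", "cy" (pixels), "pose" (4x4, takes a point from camera to world coordinates). Camera axes: x right, y down, z forward; pixel columns grow to the right and rows downward; lengths in mm; the calibration is good to about 2 mm. The wrist camera is an equidistant fisheye: a pixel r from the principal point sees the ray r / f radians off the axis. A picture is of the moment at which its call begins: read the wrist's pose just before it. calibration takes no time and is no camera call; for the wrist camera it gives the pose at the moment of the call.
- hand_in(): hands the job in, once; it reports no verdict.
The state is a dict: "time_s": time; "q": joint angles; "dq": joint speeds; "effort": joint torques, N m; "position": TCP position; "tcp_rot": TCP orientation; "ft_force": force on the tool from outside, world axes, zero at the start; "moment": the same for the moment, N m; "opening": opening from 0.0 (shut) to 1.0 (fully open).
Only numpy, scipy, OpenCV 4.12 (cv2) and the standard library are available. Lean on these libraries where they do the work, as an engineer would, in place of code of your own. Each camera call takes 0.05 s, during which the arm holds its last target.

### The job

Turn the red-knobbed cam lever just far enough to take up the slack and hold the controller module snug against the blue fence, without forcing it any further. Then take the service probe from its stand, set its tip on one end of the black strip in the module's cover and slide it along with light pressure until it drops into the hidden socket, and leave it there fully home and upright with the module still clamped. Leave the other things on the bench where they are.

Things in the scene. Friction and masses are not known exactly. Their poses are not given: they have to be found in the camera images.
- jig: Aluminium base plate of the clamping jig, fixed, 200 (its x) by 250 (its y) by 10 mm, on the 3 mm bench mat. Origin on its underside (world z 0.003), z up; the plate reaches from x -110 to +90 mm. The cam lever stands at its -x side (towards the robot), the blue fence at its +x side, the module lies between.
- fence: Blue L-shaped fence, 26 mm high, fixed on the jig plate, set up to 5 mm nearer to or farther from the cam from job to job. Its face is a black rubber-faced bar on stiff springs (16 N per mm). Origin at the foot of the middle of that face, uncompressed; x points into the fence, y along it. End stop leg at y +101 mm. A module just touching the face has its origin at x -50 mm here.
- cam_turn (a joint): Angle of the cam lever, rad, counter-clockwise from above, stops at 0 (wide open) and 2.8. Starts at 0 to 0.3, clear of the module. Turning it up pushes the module to the fence, met at some angle between about 1.0 and 1.8 (by where the fence is set). It turns with little friction (about 1 N at the knob) and stays where it is left, also when clamped.
- cam: The cam lever; origin on its pivot, on the jig plate. Below it a steel eccentric disc, radius 22 mm, 3 to 21 mm above the plate, centre 8 mm from the pivot. It pushes the middle of the module's long side; its reach from the pivot towards the fence is 22 - 8 cos(lever angle) mm. Once the module is against the fence the force climbs by 10 to 13 N per further 0.1 rad; 10 to 30 N is snug.
- cam_pivot (a point): Point on the upright axis of the cam lever, 10 mm above the jig plate, 72 mm from the jig's origin towards -x of the jig. Pushing at the knob one feels about 1 N while the lever turns free, 1 to 3 N while it shoves the loose module, and about 5 N once the module is clamped with 15 to 20 N.
- cam_knob (a point): Grip of the cam lever: an upright round red knob, 18 mm across, 40 to 74 mm above the underside of the jig plate; this point is on its axis at 60 mm, 70 mm from the pivot. At angle 0 the lever points 115 degrees counter-clockwise from the jig's +x axis; it swings round on the robot's side. The knob does not spin on the lever.
- module: Controller module, ribbed aluminium case with grey cover plate, 100 (x) by 190 (y) by 36 mm, about 0.6 kg, loose on the jig plate, 1.5 to 3 mm short of the fence. Origin at the centre of its underside, z up, x towards the fence. The cover has one long window, x -6 to +6 mm, y -40 to +40 mm; its floor is a black dust strip 3 mm below the cover's top.
- strip_mid (a point): Middle of the window in the module's cover, on the surface of the black strip (33 mm above the module's underside). The service socket lies somewhere on the strip, its centre between y -22 and +22 mm of the module, elsewhere on each module: a 12 by 12 mm opening, hidden by a black spring shutter flush with the strip.
- shutter (a joint): How far the shutter in the hidden service socket is pressed down, m: 0 closed, 0.016 with the probe fully home. It yields to less than 0.5 N, less than the probe's weight.
- probe: Service probe, upright in its stand, tip down, about 0.12 kg: brass tip rod 8 mm in diameter, 19 mm long, nose tapered over 3 mm; black flange 24 mm across, 4 mm thick; yellow round handle 18 mm in diameter, 23 to 87 mm above the tip. Origin at the tip, z up. Fully home in the socket, the flange rests on the cover and the tip is 16 mm below the strip.
- probe_tip (a point): The end of the probe's brass tip (its lowest point).
- probe_grip (a point): Point on the axis of the probe's yellow handle, 58 mm above the tip; a good place to grip.
- stand: Grey probe stand, a fixed block 64 x 64 x 35 mm with an 11 mm bore in its top in which the probe stands, the flange resting on the top. It stands at the left or at the right of the jig. Origin at the centre of its underside; the tip must be lifted 19 mm to come clear.
- pliers: Bystander: long-nose pliers with green handles, lying, 160 mm long. Origin under the pivot.
- cutters: Bystander: side cutters with green handles, lying, 105 mm long. Origin under the pivot.
- rosin_pot: Bystander: black spool-shaped rosin pot, 48 mm across and 48 mm high, standing. Origin on its underside.
- board: Bystander: yellow-green circuit board with black chips on four feet, 70 x 100 mm, 16 mm high. Origin on its underside.
- solder_reel: Bystander: blue reel of solder, 60 mm across and 43 mm high, standing. Origin on its underside.
- screwdriver: Bystander: screwdriver with a red handle, lying, 160 mm long. Its handle end and tip lie along its own x axis.
- flux: Bystander: small flux bottle with a red cap, 38 mm across and 85 mm high, standing. Origin on its underside.
Mind the look-alikes: they are no part of the job. Of the things that look like the probe, the smaller one is meant.

How it is judged:
By the outcome, as a careful person would: the job done as asked, in the order asked, and still so for the second after the job is handed in, with the robot touching nothing.
It also fails if it takes over 67 s, if anything falls off the work surface, if the arm or the gripper's body presses on something with over 40 N, if the wrist force passes 120 N, or if a joint passes its speed limit or range.

## Working session

There is one attempt and no reset: what is moved stays moved. The work goes in short steps, Python scripts to look and compute and a tool call to move; the robot and the scene stay as the last step left them, time stands still between calls to the robot, and variables do not carry over. Pictures are saved under pics/ and viewed, and the job is handed in when it is done.

Besides the shell and the picture viewer there is one more tool, called after "Emit:" in YAML: its name, and indented under it one key for each argument. step_arm: Moves the arm, as the interface text tells. Its arguments: {"type":"object","properties":{"increments":{"type":"array","items":{"type":"array","items":{"type":"number"}}},"fingers":{"type":"number"},"newtons":{"type":"number"}},"required":["increments"]}

```bash
ls; mkdir -p pics; cat > h.py <<'E'
import numpy as np,cv2
from station import arm,vision,hand_in
def snap(n,f):
    c=vision.calibration(n); p,d=vision.snapshot(n)
    cv2.imwrite(f'pics/{f}.png',cv2.cvtColor(p,cv2.COLOR_RGB2BGR)); np.savez(f'pics/{f}.npz',p=p,d=d,T=c['pose'],k=[c['fx'],c['fy'],c['cx'],c['cy']])
def load(f):
    z=np.load(f'pics/{f}.npz'); return z['p'],z['d'],z['T'],z['k']
def world(f):
    p,d,T,k=load(f); v,u=np.mgrid[0:420,0:560]
    P=np.stack([(u-k[2])/k[0]*d,(v-k[3])/k[1]*d,d],-1)
    return p,P@T[:3,:3].T+T[:3,3],d
E
python3 - <<'E'
from h import *
s=arm.read_state(); print(s)
snap('top','top0');snap('scene','scene0')
for n in('top','scene'):print(vision.calibration(n))
E
```

```text
pics
{'time_s': 0.0, 'q': array([-1.24101238,  0.39920645,  0.04505943,  1.53787948, -0.01871198,
        1.20689411, -0.05066008]), 'dq': array([-9.52862522e-04, -4.24228036e-04, -2.14468171e-03, -8.40421370e-05,
       -1.69324813e-03, -3.31633396e-04,  2.06461117e-03]), 'effort': array([ 1.09304841e-03, -4.75125360e+01,  1.36442397e+00, -2.54223490e+01,
        1.13127928e-02,  9.16959252e-03,  1.11096463e-05]), 'position': array([269.95614301, 590.53447392, 202.75492615]), 'tcp_rot': array([-1.54647497,  0.33651693, -0.33606623]), 'ft_force': array([-0.56517517, -0.59398857, -0.38254986]), 'moment': array([ 0.04746519, -0.02479069,  0.0497511 ]), 'opening': 1.001793102852289}
{'fx': 498.69180134824757, 'fy': 498.69180134824757, 'cx': 273.38290374108846, 'cy': 211.05149590153692, 'pose': array([[-2.62213090e-03, -9.80440915e-01,  1.96796179e-01,
         3.32648360e+02],
       [-9.99996452e-01,  2.47860767e-03, -9.75594273e-04,
         7.90371450e+00],
       [ 4.68732022e-04, -1.96798039e-01, -9.80443936e-01,
         1.31625197e+03],
       [ 0.00000000e+00,  0.00000000e+00,  0.00000000e+00,
         1.00000000e+00]])}
{'fx': 525.6406313282951, 'fy': 525.6406313282951, 'cx': 274.4457774142426, 'cy': 212.51402802480217, 'pose': array([[ 6.05708224e-01,  5.28470482e-01, -5.94841573e-01,
         1.28966845e+03],
       [ 7.95685313e-01, -4.00827566e-01,  4.54116884e-01,
        -5.67140318e+02],
       [ 1.55846888e-03, -7.48369035e-01, -6.63280754e-01,
         9.10910128e+02],
       [ 0.00000000e+00,  0.00000000e+00,  0.00000000e+00,
         1.00000000e+00]])}
```

View pics/top0.png

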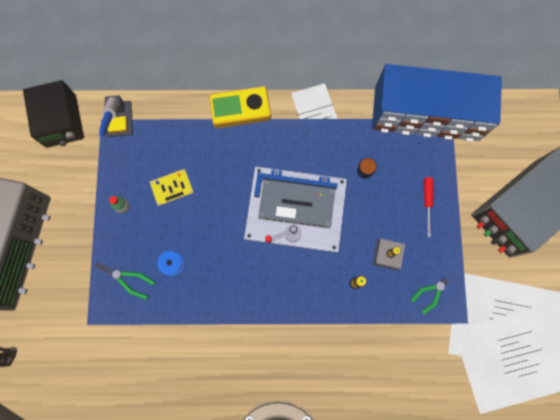

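View pics/scene0.png

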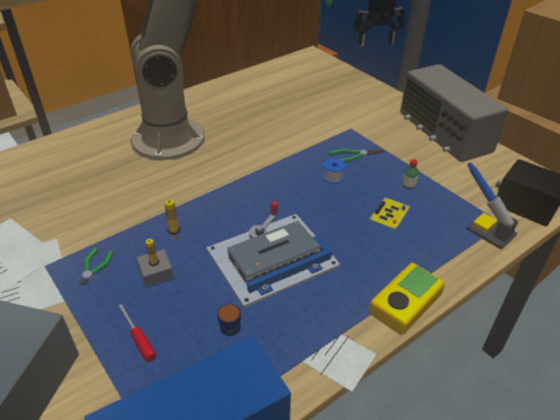

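The top view shows the jig at about (297,208), with the red knob at (268,239) and the pivot at (293,232). There are two yellow-handled candidates. One stands in the grey stand at (390,252); the other stands alone at (358,283) and looks bigger. I'll check both in an enlarged crop.

```bash
python3 - <<'E'
from h import *
p,W,d=world('top0')
im=cv2.cvtColor(p,cv2.COLOR_RGB2BGR)
a=cv2.resize(im[160:260,235:355],None,fx=4,fy=4,interpolation=cv2.INTER_CUBIC)
b=cv2.resize(im[230:300,335:415],None,fx=4.9,fy=4.9,interpolation=cv2.INTER_CUBIC)[:343]
s=cv2.cvtColor(load('scene0')[0],cv2.COLOR_RGB2BGR)
c=cv2.resize(s[190:300,130:220],None,fx=3,fy=3,interpolation=cv2.INTER_CUBIC)
cv2.imwrite('pics/cropA.png',a)
H=max(b.shape[0],c.shape[0]); o=np.zeros((H,b.shape[1]+c.shape[1],3),np.uint8);o[:b.shape[0],:b.shape[1]]=b;o[:c.shape[0],b.shape[1]:]=c
cv2.imwrite('pics/cropB.png',o)
# jig plate top ~ z13; module ~49 ; stand top 35(+3)
def rect(m,n):
    q=W[m][:,:2].astype(np.float32); r=cv2.minAreaRect(q); print(n,len(q),r,W[m][:,2].mean(), cv2.boxPoints(r).round(1).tolist())
v,u=np.mgrid[0:420,0:560]
box=(u>235)&(u<355)&(v>160)&(v<260)&(d>0)
for lo,hi,n in((8,20,'plate'),(43,55,'modtop'),(24,34,'fence')):
    m=box&(W[...,2]>lo)&(W[...,2]<hi); l,lab,st,_=cv2.connectedComponentsWithStats(m.astype(np.uint8)); 
    i=1+np.argmax(st[1:,4]); rect(lab==i,n)
b2=(u>370)&(u<410)&(v>232)&(v<275)
m=b2&(W[...,2]>28)&(W[...,2]<45);rect(m,'stand')
hsv=cv2.cvtColor(p,cv2.COLOR_RGB2HSV)
def at(x0,x1,y0,y1,n,f):
    m=(u>=x0)&(u<x1)&(v>=y0)&(v<y1)&f&(d>0); print(n,m.sum(),np.median(W[m],0).round(1),W[m].min(0).round(1),W[m].max(0).round(1))
yel=(hsv[...,0]>20)&(hsv[...,0]<35)&(hsv[...,1]>150)
at(380,405,240,265,'probe',yel);at(345,370,270,295,'other',yel)
red=((hsv[...,0]<8)|(hsv[...,0]>172))&(hsv[...,1]>150)
at(258,278,230,248,'knob',red)
at(285,300,224,234,'pivot',W[...,2]>40)
for q in((390,252),(397,251),(358,283),(362,281),(268,239),(293,230),(297,203),(210,200)):print(q,W[q[1],q[0]].round(1))
E
```

```text
plate 2856 ((600.7814331054688, -52.946868896484375), (254.41282653808594, 202.9554901123047), 81.04053497314453) 13.02328586387864 [[480.70001220703125, -162.8000030517578], [681.2000122070312, -194.39999389648438], [720.7999877929688, 56.900001525878906], [520.4000244140625, 88.5]]
modtop 2696 ((608.4381713867188, -53.861671447753906), (190.06204223632812, 101.90447998046875), 82.00440216064453) 48.659516177303985 [[544.7999877929688, -140.89999389648438], [645.7000122070312, -155.10000610351562], [672.0999755859375, 33.20000076293945], [571.2000122070312, 47.29999923706055]]
fence 78 ((524.623779296875, -48.80710983276367), (27.03343391418457, 43.05241775512695), 36.35851287841797) 31.512119323662418 [[501.0, -39.5], [526.5, -74.19999694824219], [548.2999877929688, -58.099998474121094], [522.7000122070312, -23.5]]
stand 566 ((477.037841796875, -293.30535888671875), (65.690185546875, 64.88912200927734), 76.4267807006836) 37.89825080620671 [[437.79998779296875, -317.6000061035156], [500.8999938964844, -332.79998779296875], [516.2999877929688, -269.0], [453.20001220703125, -253.8000030517578]]
probe 37 [ 477.2 -290.9  104.5] [ 470.4 -299.7   67.6] [ 483.3 -284.6  109.7]
other 64 [ 402.3 -198.6  120.6] [ 392.8 -211.1  111. ] [ 412.2 -190.5  127.9]
knob 26 [511.3  20.4  77.2] [505.1  15.3  71.3] [518.3  25.4  80.4]
pivot 76 [536.9 -41.1  45.9] [529.4 -54.3  40. ] [548.5 -23.3  57.4]
(390, 252) [ 477.1 -285.1   71.8]
(397, 251) [ 475.5 -294.2  106.1]
(358, 283) [ 397.8 -194.1  119.5]
(362, 281) [ 402.3 -203.2  122.8]
(268, 239) [510.3  20.4  74.9]
(293, 230) [537.  -43.6  50. ]
(297, 203) [608.8 -55.   46.5]
(210, 200) [626.6 177.2   5.2]
```

View pics/cropA.png

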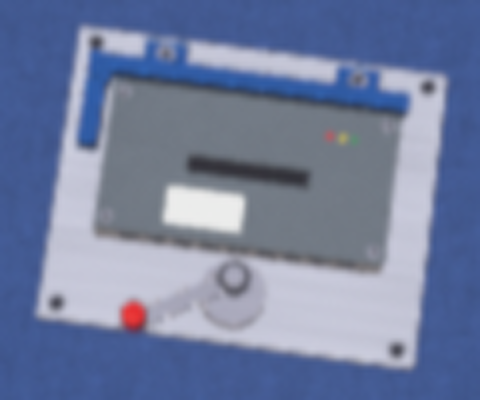

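View pics/cropB.png

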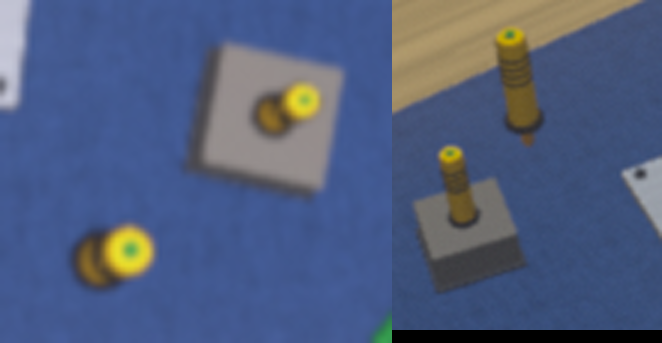

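Of the two, the one in the stand at (390,252) is the probe. It is the smaller one, with its top at z≈106 mm, which matches 3+35−19+87. The free-standing one at (358,283) has its top at about 122 mm and a thicker handle, so it's the decoy. Next I'll plan the approach to the cam knob.

```bash
cat >> h.py <<'E'
from scipy.spatial.transform import Rotation as R
def st(): return arm.read_state()
def frame(s=None):
    s=s or st(); return s['position'],R.from_rotvec(s['tcp_rot']).as_matrix()
def yaw(M): return np.degrees(np.arctan2(M[1,2],M[0,2]))  # world angle of jaw axis z
def rel(p,yw=None):
    """increment row to reach world p with jaw axis yaw yw(deg, mod 180)"""
    P,M=frame(); d=M.T@(np.array(p)-P); t=0
    if yw is not None:
        t=(yw-yaw(M)+90)%180-90; t=-t  # tool y is down
    return np.round([*d,t],1)
piv=np.array([539.0,-43.4])
jx=np.array([.988,-.156])
E
python3 - <<'E'
from h import *
P,M=frame();print(M.round(3),yaw(M),P)
a=np.radians(113.9); k=piv+70*np.array([np.cos(a),np.sin(a)]);print(k)
print(rel([511,20.5,150],113.9+90),rel([511,20.5,51],113.9+90))
E
```

```text
[[ 0.91  -0.001  0.416]
 [-0.416 -0.002  0.91 ]
 [ 0.    -1.    -0.002]] 65.4387088828025 [269.97818478 590.61276458 202.87567388]
[510.64008893  20.59777687]
[ 456.2   53.6 -418.3   41.5] [ 456.2  152.6 -418.1   41.5]
```

Emit:
step_arm:
  increments:
    - [38,5,-35,4]
    - [76,10,-70,8]
    - [114,15,-105,12]
    - [152,20,-140,16]
    - [190,25,-175,20]
    - [228,30,-210,24]
    - [266,35,-245,28]
    - [304,40,-280,32]
    - [342,45,-315,36]
    - [380,50,-350,40]
    - [418,53,-385,41.5]
    - [456,53,-418,41.5]
    - [456,53,-418,41.5]
    - [456,53,-418,41.5]
    - [456,53,-418,41.5]
    - [456,53,-418,41.5]
  fingers: 0.4

```text
time_s: 1.43
position: [512.7, 11.3, 150.7]
tcp_rot: [-1.379, 0.902, -0.91]
ft_force: [-0.3, -0.0, -0.8]
opening: 0.405
```

```bash
python3 - <<'E'
from h import *
snap('wrist','w0');c=vision.calibration('wrist');print(c)
s=st();print(s['position'],s['ft_force'],s['opening'],s['time_s'],rel([511,20.5,51],23.9))
E
```

```text
{'fx': 325.19226210127806, 'fy': 325.19226210127806, 'cx': 271.6288555908123, 'cy': 207.22583294306244, 'pose': array([[ 9.17547684e-01,  3.79774255e-01,  1.17803914e-01,
         4.81599357e+02],
       [ 3.97614984e-01, -8.74149012e-01, -2.78865253e-01,
         8.56158104e+01],
       [-2.92766823e-03,  3.02712768e-01, -9.53077336e-01,
         3.19886221e+02],
       [ 0.00000000e+00,  0.00000000e+00,  0.00000000e+00,
         1.00000000e+00]])}
[511.47857187  15.58436261 150.46166083] [ 0.052352    0.26407124 -0.00606898] 0.39981762996286035 1.4833 [-5.  99.4  1.7 -0.5]
```

View pics/w0.png

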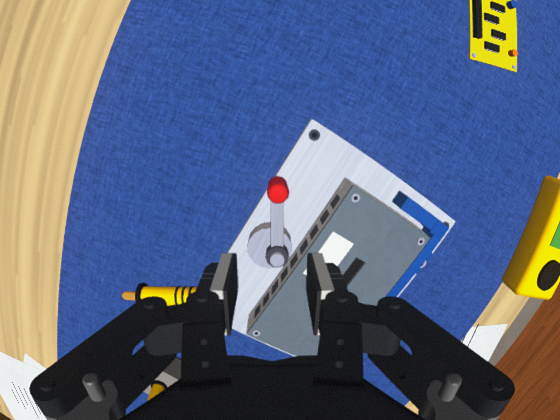

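The wrist view shows the red knob at (278,190), the hub at (277,258) and the dark window at (350,270). I'll refine the knob, pivot and module positions from this close view.

```bash
cat >> h.py <<'E'
def wray(f,u,v):
    p,d,T,k=load(f); x,y=(u-k[2]),(v-k[3]); r=np.hypot(x,y)+1e-9; th=r/k[0]
    return T[:3,3],T[:3,:3]@np.array([np.sin(th)*x/r,np.sin(th)*y/r,np.cos(th)])
def atz(f,u,v,z):
    o,r=wray(f,u,v); return o+r*(z-o[2])/r[2]
def wworld(f):
    p,d,T,k=load(f); v,u=np.mgrid[0:420,0:560]; x=u-k[2];y=v-k[3];r=np.hypot(x,y)+1e-9;t=np.tan(r/k[0])
    P=np.stack([t*x/r*d,t*y/r*d,d],-1); return p,P@T[:3,:3].T+T[:3,3],d
E
python3 - <<'E'
from h import *
p,W,d=wworld('w0')
for q in((278,184),(278,194),(277,258),(277,240),(350,270),(330,245)):print(q,W[q[1],q[0]].round(1))
hsv=cv2.cvtColor(p,cv2.COLOR_RGB2HSV)
red=((hsv[...,0]<8)|(hsv[...,0]>172))&(hsv[...,1]>150);red[:150]=0;red[230:]=0;red[:,:240]=0;red[:,310:]=0
m=red&(W[...,2]>72);print('knob top',m.sum(),W[m].mean(0),W[m].min(0),W[m].max(0))
E
```

```text
(278, 184) [510.3  28.7  75.3]
(278, 194) [513.2  21.8  77.3]
(277, 258) [539.9 -40.4  52.3]
(277, 240) [534.8 -28.4  40.7]
(350, 270) [613.2 -28.8  44.4]
(330, 245) [580.1 -10.4  50. ]
knob top 320 [512.3617208   22.96430991  77.62587075] [482.69430979  14.74016901  72.09606546] [520.67223617  81.88895361 319.89179807]
```

Emit:
step_arm:
  increments:
    - [-6,30,1,0]
    - [-6,65,1,0]
    - [-6,98,1,0]
    - [-6,98,1,0]
    - [-6,98,1,0]
    - [-6,98,1,0]

```text
time_s: 1.98
position: [511.0, 21.7, 53.7]
tcp_rot: [-1.378, 0.9, -0.905]
ft_force: [0.3, 0.2, 0.8]
opening: 0.401
```

```bash
python3 - <<'E'
from h import *
snap('wrist','w1')
P,M=frame();print(P,yaw(M))
# arc rows: finger center offset along tangent fwd so trailing pad touches at gap; plan angle
for off in (0,):
  for a in np.arange(114,190,6):
    t=np.radians(a);k=piv+70*np.array([np.cos(t),np.sin(t)])
    print(a,rel([*k,52],a+90-180).tolist())
E
```

```text
[511.6806354   21.73138405  54.37554344] 23.462610130762453
114 [0.6, 2.4, -1.5, -0.5]
120 [1.1, 2.4, -8.8, -6.5]
126 [2.3, 2.4, -16.1, -12.5]
132 [4.2, 2.4, -23.1, -18.5]
138 [6.9, 2.4, -29.9, -24.5]
144 [10.3, 2.4, -36.4, -30.5]
150 [14.4, 2.4, -42.5, -36.5]
156 [19.0, 2.4, -48.2, -42.5]
162 [24.3, 2.4, -53.3, -48.5]
168 [30.0, 2.4, -57.9, -54.5]
174 [36.2, 2.4, -61.8, -60.5]
180 [42.7, 2.5, -65.1, -66.5]
186 [49.6, 2.5, -67.6, -72.5]
```

View pics/w1.png

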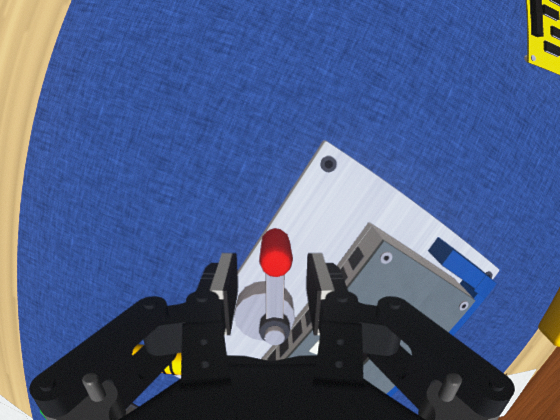

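The red knob sits between the open pads at (276,252). Swinging along the arc now, with the trailing pad pushing.

Emit:
step_arm:
  increments:
    - [0.9,2,-5,-3.5]
    - [1.1,2,-8.8,-6.5]
    - [1.6,2,-12.5,-9.5]
    - [2.3,2,-16.1,-12.5]
    - [3.2,2,-19.6,-15.5]
    - [4.2,2,-23.1,-18.5]
    - [5.5,2,-26.5,-21.5]
    - [6.9,2,-29.9,-24.5]
    - [8.5,2,-33.2,-27.5]
    - [10.3,2,-36.4,-30.5]
    - [12.3,2,-39.5,-33.5]
    - [14.4,2,-42.5,-36.5]
    - [14.4,2,-42.5,-36.5]
    - [14.4,2,-42.5,-36.5]

```text
time_s: 3.2
position: [479.9, -8.3, 54.1]
tcp_rot: [-1.532, 0.407, -0.418]
ft_force: [0.1, -0.6, 0.7]
opening: 0.402
```

```bash
cat > arc.py <<'E'
from h import *
import sys
s=st();P,M=frame(s);v=P[:2]-piv
print('t',s['time_s'],'P',P.round(1),'tcp ang',np.degrees(np.arctan2(v[1],v[0])).round(1),'r',np.hypot(*v).round(1),'yaw',yaw(M).round(1))
f=s['ft_force'];print('F',f.round(2),'tool',(M.T@f).round(2),'mom',s['moment'].round(2))
for a in np.arange(*map(float,sys.argv[1:4])):
    t=np.radians(a);k=piv+70*np.array([np.cos(t),np.sin(t)])
    print(a,rel([*k,52],a+90-180).tolist())
E
python3 - <<'E'
from h import *
snap('wrist','w2')
E
python3 arc.py 150 182 2
```

```text
t 3.25 P [479.7  -8.2  53.8] tcp ang 149.3 r 69.0 yaw 59.9
F [ 0.05  0.57 -0.94] tool [-0.25  0.94  0.51] mom [ 0.06  0.04 -0.03]
150.0 [-1.0, 1.8, -0.9, -0.1]
152.0 [-1.0, 1.8, -3.3, -2.1]
154.0 [-0.9, 1.8, -5.8, -4.1]
156.0 [-0.6, 1.8, -8.2, -6.1]
158.0 [-0.3, 1.8, -10.6, -8.1]
160.0 [0.0, 1.8, -13.0, -10.1]
162.0 [0.5, 1.8, -15.4, -12.1]
164.0 [1.1, 1.8, -17.8, -14.1]
166.0 [1.7, 1.8, -20.2, -16.1]
168.0 [2.4, 1.8, -22.5, -18.1]
170.0 [3.2, 1.8, -24.8, -20.1]
172.0 [4.1, 1.8, -27.1, -22.1]
174.0 [5.1, 1.8, -29.3, -24.1]
176.0 [6.1, 1.8, -31.6, -26.1]
178.0 [7.2, 1.8, -33.7, -28.1]
180.0 [8.4, 1.8, -35.9, -30.1]
```

View pics/w2.png

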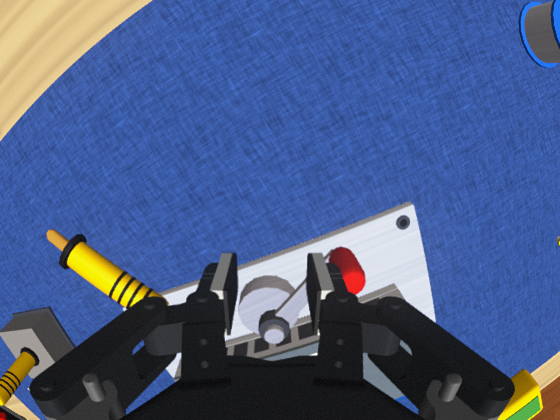

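```bash
python3 - <<'E'
from h import *
def proj(f,X):
    p,d,T,k=load(f); c=T[:3,:3].T@(np.array(X)-T[:3,3]); r=np.hypot(c[0],c[1]);th=np.arctan2(r,c[2]); return (k[2]+k[0]*th*c[0]/r,k[3]+k[0]*th*c[1]/r)
print('tcp w1',proj('w1',[511.7,21.7,54]),'knobtop',proj('w1',[512,22,77]))
print('tcp w2',proj('w2',[479.7,-8.2,53.8]),'z77',proj('w2',[479.7,-8.2,77]))
for f in('w1','w2'):
    p,W,d=wworld(f); hsv=cv2.cvtColor(p,cv2.COLOR_RGB2HSV)
    red=((hsv[...,0]<8)|(hsv[...,0]>172))&(hsv[...,1]>150)&(d>0)
    red[:200]=0;red[300:]=0;red[:,:240]=0;red[:,380:]=0
    m=red&(W[...,2]<82)&(W[...,2]>40);q=W[m];print(f,m.sum(),q.mean(0).round(1),'top',q[q[:,2]>75].mean(0).round(1),q[:,2].max())
    for pt in ((228,258),(228,300),(320,258),(320,300)):print(pt,W[pt[1],pt[0]].round(1))
E
```

```text
tcp w1 (np.float64(272.8779234020487), np.float64(245.23689764680444)) knobtop (np.float64(273.77199784983605), np.float64(263.65644174742044))
tcp w2 (np.float64(272.7832546510439), np.float64(244.33731721547795)) z77 (np.float64(272.9658688775283), np.float64(263.1650462480273))
w1 1200 [511.6  25.   70.2] top [512.8  22.3  76.6] 78.46074623662116
(228, 258) [488.8  22.9  91.1]
(228, 300) [493.7  18.5 116.3]
(320, 258) [526.8  40.1  92.3]
(320, 300) [525.4  34.8 119.9]
w2 902 [508.5  23.5  67.9] top [511.9  23.1  76.5] 78.56661684886669
(228, 258) [460.4 -20.7  92.1]
(228, 300) [467.5 -21.9 116. ]
(320, 258) [481.3  15.4  92.3]
(320, 300) [483.7  10.2 119.3]
```

```bash
python3 - <<'E'
from h import *
p,W,d=wworld('w2')
for u in (226,230,234,312,318):
  for v in range(246,300,8): print((u,v),p[v,u],W[v,u].round(1),round(float(d[v,u]),1))
im=cv2.cvtColor(p,cv2.COLOR_RGB2BGR)
cv2.imwrite('pics/c2.png',cv2.resize(im[225:345,190:390],None,fx=4,fy=4))
E
```

```text
(226, 246) [ 66  96 172] [483.9 -51.1   1.7] 242.1
(226, 254) [117 116 117] [460.  -22.2  87.3] 149.8
(226, 262) [114 116 116] [460.2 -21.   96.1] 141.3
(226, 270) [114 117 116] [460.5 -20.  104. ] 133.8
(226, 278) [37 41 45] [461.7 -20.  108.8] 129.5
(226, 286) [27 28 34] [461.9 -19.2 115.4] 123.1
(226, 294) [63 62 64] [463.1 -19.4 119.4] 119.7
(230, 246) [ 64  94 173] [485.1 -48.2   2.4] 241.3
(230, 254) [118 118 119] [460.6 -20.2  88.2] 148.8
(230, 262) [52 51 58] [461.  -19.4  96.3] 141.1
(230, 270) [31 31 39] [461.7 -18.9 102.9] 135.0
(230, 278) [29 32 38] [413.   29.6 223.3] 0.0
(230, 286) [28 30 35] [465.3 -20.4 109.7] 129.7
(230, 294) [34 33 39] [468.1 -22.  110.7] 129.7
(234, 246) [ 67 101 181] [486.5 -45.4   2.7] 241.0
(234, 254) [28 29 36] [461.9 -19.   87.1] 150.0
(234, 262) [29 29 38] [464.  -19.9  90.8] 147.2
(234, 270) [25 29 36] [465.9 -20.5  94.9] 143.9
(234, 278) [32 31 37] [468.6 -22.1  96.6] 143.2
(234, 286) [30 32 33] [471.2 -23.5  98.8] 142.0
(234, 294) [28 29 34] [474.8 -25.9  98.9] 143.3
(312, 246) [221 226 236] [511.4   6.1  12.3] 230.5
(312, 254) [86 85 87] [479.6  12.7  88.3] 148.8
(312, 262) [36 39 44] [479.4  11.8  95.8] 141.7
(312, 270) [34 34 39] [480.1  10.8 101.2] 136.8
(312, 278) [33 31 36] [482.9   9.2 102.4] 136.7
(312, 286) [29 28 34] [483.8   8.2 107. ] 132.8
(312, 294) [32 32 34] [486.5   6.6 108.4] 132.4
(318, 246) [223 227 238] [513.4   9.9  12.8] 230.0
(318, 254) [119 118 118] [481.   15.1  88.4] 148.6
(318, 262) [117 117 117] [481.2  14.   95.1] 142.5
(318, 270) [120 121 118] [480.3  13.3 103.2] 134.6
(318, 278) [89 87 89] [480.4  12.4 109.1] 129.2
(318, 286) [33 33 38] [479.5  11.8 116.1] 122.4
(318, 294) [67 63 67] [481.1  10.7 118.8] 120.4
```

View pics/c2.png

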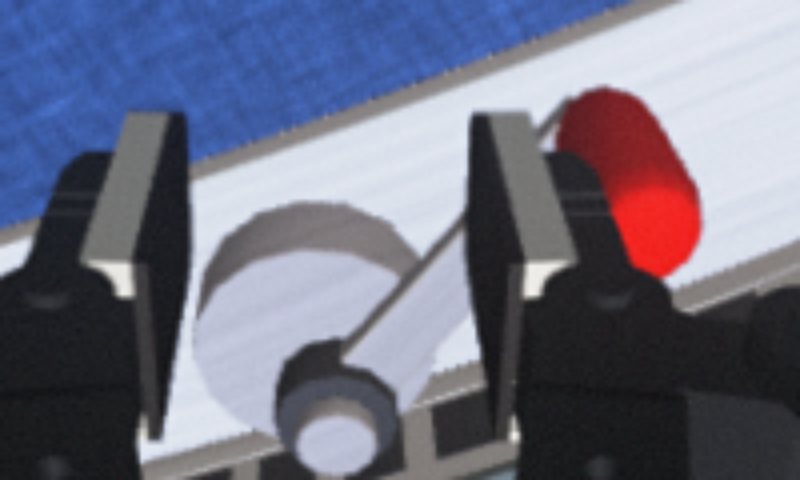

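The picture shows the red knob at (350,270), outside the right pad. The pads passed over it without touching: the depth image puts the pad ends at z≈86, about 32 mm above the reported TCP at this opening. Sideways the two agree. I'll swing back and descend lower, watching the force.

```bash
python3 - <<'E'
from h import *
print(rel([512,22,54],23.9),rel([512,22,40],23.9))
E
```

```text
[12.8 -0.1 42.3 36. ] [12.7 13.9 42.3 36. ]
```

Emit:
step_arm:
  increments:
    - [2,-10,7,6]
    - [4,-10,14,12]
    - [6,-10,21,18]
    - [8,-10,28,24]
    - [10,-10,35,30]
    - [12.8,-6,42.3,36]
    - [12.8,0,42.3,36]
    - [12.8,7,42.3,36]
    - [12.8,14,42.3,36]
    - [12.8,14,42.3,36]
    - [12.8,14,42.3,36]

```text
time_s: 4.17
position: [511.1, 21.5, 39.3]
tcp_rot: [-1.378, 0.893, -0.901]
ft_force: [0.6, -0.7, -0.4]
opening: 0.398
```

```bash
python3 - <<'E'
from h import *
snap('wrist','w3')
s=st();print(s['position'],s['ft_force'])
p,W,d=wworld('w3')
for q in ((226,254),(318,254)):print(W[q[1],q[0]])
print(rel([512,22,22],23.9))
im=cv2.cvtColor(p,cv2.COLOR_RGB2BGR)
cv2.imwrite('pics/c3.png',cv2.resize(im[205:345,190:390],None,fx=4,fy=4))
E
```

```text
[511.67271079  21.52585972  39.70061038] [-0.29127736 -0.85986086  0.18697034]
[487.49491839  21.86604163  72.39778468]
[526.51227716  39.60069592  73.33182372]
[-0.4 17.7  0.4 -0. ]
```

View pics/c3.png

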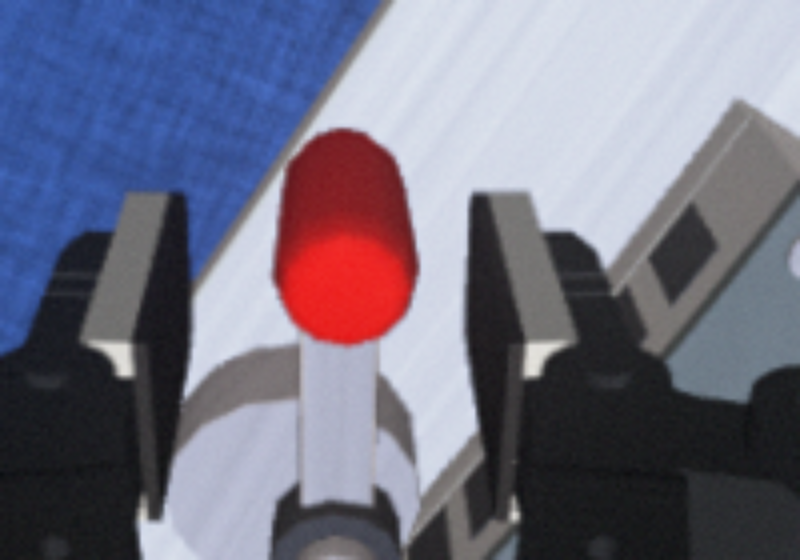

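The knob is centred between the pads, whose ends are now at z≈71. I'll descend 16 mm more.

Emit:
step_arm:
  increments:
    - [-0.4,6,0.4,0]
    - [-0.4,11,0.4,0]
    - [-0.4,16,0.4,0]
    - [-0.4,16,0.4,0]
    - [-0.4,16,0.4,0]

```text
time_s: 4.63
position: [511.5, 21.9, 23.2]
tcp_rot: [-1.378, 0.893, -0.901]
ft_force: [0.4, 0.5, -0.1]
opening: 0.402
```

```bash
sed -i 's/,52\]/,float(sys.argv[4])]/' arc.py; python3 - <<'E'
from h import *
snap('wrist','w4')
p,W,d=wworld('w4')
im=cv2.cvtColor(p,cv2.COLOR_RGB2BGR)
cv2.imwrite('pics/c4.png',cv2.resize(im[205:345,190:390],None,fx=4,fy=4))
E
python3 arc.py 114 160 3 24
```

```text
t 4.6833 P [511.9  21.9  23.5] tcp ang 112.6 r 70.7 yaw 23.9
F [-0.55 -0.19  0.25] tool [-0.04 -0.26 -0.58] mom [ 0.01 -0.02 -0.04]
114.0 [0.7, -0.5, -1.8, -0.1]
117.0 [0.8, -0.5, -5.4, -3.1]
120.0 [1.1, -0.5, -9.1, -6.1]
123.0 [1.6, -0.5, -12.7, -9.1]
126.0 [2.3, -0.5, -16.3, -12.1]
129.0 [3.1, -0.5, -19.9, -15.1]
132.0 [4.2, -0.5, -23.4, -18.1]
135.0 [5.4, -0.6, -26.8, -21.1]
138.0 [6.8, -0.6, -30.2, -24.1]
141.0 [8.4, -0.6, -33.5, -27.1]
144.0 [10.2, -0.6, -36.7, -30.1]
147.0 [12.1, -0.6, -39.9, -33.1]
150.0 [14.2, -0.6, -42.9, -36.1]
153.0 [16.4, -0.6, -45.8, -39.1]
156.0 [18.8, -0.6, -48.6, -42.1]
159.0 [21.3, -0.6, -51.2, -45.1]
```

View pics/c4.png

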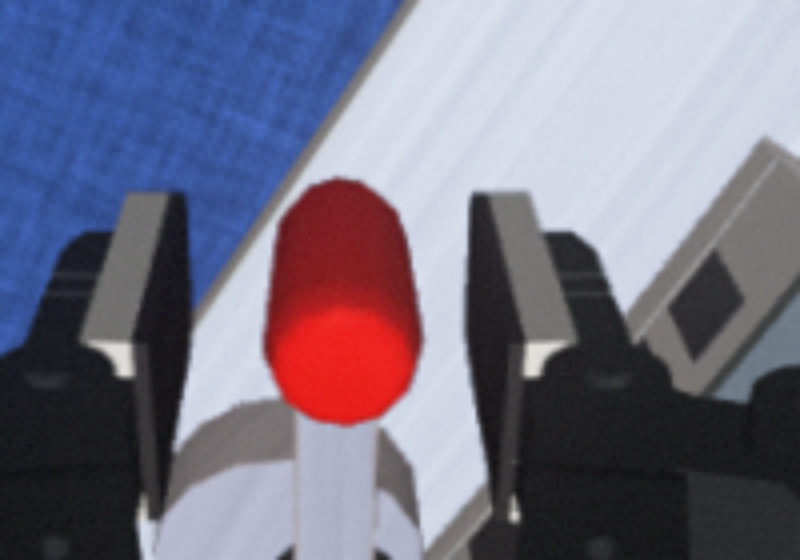

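Emit:
step_arm:
  increments:
    - [0.8,-0.5,-5.4,-3.1]
    - [1.1,-0.5,-9.1,-6.1]
    - [1.6,-0.5,-12.7,-9.1]
    - [2.3,-0.5,-16.3,-12.1]
    - [3.1,-0.5,-19.9,-15.1]
    - [4.2,-0.5,-23.4,-18.1]
    - [5.4,-0.6,-26.8,-21.1]
    - [6.8,-0.6,-30.2,-24.1]
    - [8.4,-0.6,-33.5,-27.1]

```text
time_s: 5.43
position: [485.6, 0.8, 24.6]
tcp_rot: [-1.505, 0.525, -0.537]
ft_force: [1.8, 0.3, -0.2]
opening: 0.399
```

```bash
python3 - <<'E'
from h import *
snap('wrist','w5')
p,W,d=wworld('w5')
im=cv2.cvtColor(p,cv2.COLOR_RGB2BGR)
cv2.imwrite('pics/c5.png',cv2.resize(im[205:345,190:390],None,fx=4,fy=4))
E
python3 arc.py 140 172 2 24
```

```text
t 5.4833 P [4.848e+02 1.000e-01 2.450e+01] tcp ang 141.3 r 69.5 yaw 51.2
F [-0.42  0.68  0.69] tool [-0.75 -0.7   0.27] mom [ 0.09 -0.15 -0.04]
140.0 [-0.5, 0.5, 1.6, 1.2]
142.0 [-0.5, 0.5, -0.9, -0.8]
144.0 [-0.4, 0.5, -3.3, -2.8]
146.0 [-0.3, 0.5, -5.8, -4.8]
148.0 [-0.0, 0.5, -8.2, -6.8]
150.0 [0.3, 0.5, -10.6, -8.8]
152.0 [0.7, 0.5, -13.0, -10.8]
154.0 [1.2, 0.5, -15.4, -12.8]
156.0 [1.8, 0.5, -17.8, -14.8]
158.0 [2.5, 0.5, -20.1, -16.8]
160.0 [3.2, 0.5, -22.5, -18.8]
162.0 [4.1, 0.5, -24.8, -20.8]
164.0 [5.0, 0.5, -27.0, -22.8]
166.0 [6.0, 0.5, -29.3, -24.8]
168.0 [7.0, 0.5, -31.5, -26.8]
170.0 [8.2, 0.5, -33.6, -28.8]
```

View pics/c5.png

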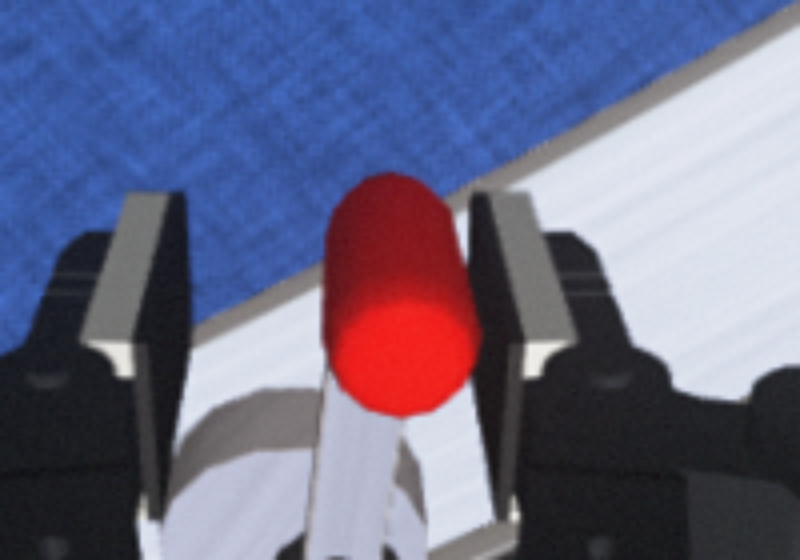

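The right pad is now carrying the knob. I'll continue to 156°.

Emit:
step_arm:
  increments:
    - [-0.4,0.5,-3.3,-2.8]
    - [-0.3,0.5,-5.8,-4.8]
    - [0,0.5,-8.2,-6.8]
    - [0.3,0.5,-10.6,-8.8]
    - [0.7,0.5,-13,-10.8]
    - [1.2,0.5,-15.4,-12.8]
    - [1.8,0.5,-17.8,-14.8]

```text
time_s: 6.07
position: [476.0, -14.7, 24.4]
tcp_rot: [-1.546, 0.322, -0.335]
ft_force: [1.4, 1.2, 0.0]
opening: 0.399
```

```bash
python3 arc.py 155 190 1.5 24
```

```text
t 6.0667 P [476.  -14.7  24.4] tcp ang 155.5 r 69.2 yaw 66.0
F [1.44 1.25 0.03] tool [ 0.81 -0.02  1.73] mom [ 0.1  -0.18 -0.03]
155.0 [-0.8, 0.4, 0.6, 1.0]
156.5 [-0.8, 0.4, -1.2, -0.5]
158.0 [-0.7, 0.4, -3.0, -2.0]
159.5 [-0.6, 0.4, -4.9, -3.5]
161.0 [-0.5, 0.4, -6.7, -5.0]
162.5 [-0.3, 0.4, -8.5, -6.5]
164.0 [-0.1, 0.4, -10.3, -8.0]
165.5 [0.2, 0.4, -12.2, -9.5]
167.0 [0.5, 0.4, -14.0, -11.0]
168.5 [0.9, 0.4, -15.8, -12.5]
170.0 [1.3, 0.4, -17.5, -14.0]
171.5 [1.8, 0.4, -19.3, -15.5]
173.0 [2.3, 0.4, -21.1, -17.0]
174.5 [2.8, 0.4, -22.8, -18.5]
176.0 [3.4, 0.4, -24.5, -20.0]
177.5 [4.1, 0.4, -26.3, -21.5]
179.0 [4.8, 0.4, -28.0, -23.0]
180.5 [5.5, 0.4, -29.6, -24.5]
182.0 [6.3, 0.4, -31.3, -26.0]
183.5 [7.1, 0.4, -32.9, -27.5]
185.0 [8.0, 0.4, -34.5, -29.0]
186.5 [8.9, 0.4, -36.1, -30.5]
188.0 [9.9, 0.5, -37.7, -32.0]
189.5 [10.8, 0.5, -39.2, -33.5]
```

Emit:
step_arm:
  increments:
    - [-0.8,0.4,-1.2,-0.5]
    - [-0.7,0.4,-3,-2]
    - [-0.6,0.4,-4.9,-3.5]
    - [-0.5,0.4,-6.7,-5]
    - [-0.3,0.4,-8.5,-6.5]
    - [-0.1,0.4,-10.3,-8]

```text
time_s: 6.57
position: [472.4, -23.8, 24.3]
tcp_rot: [-1.56, 0.212, -0.226]
ft_force: [1.6, 0.9, 0.5]
opening: 0.4
```

```bash
python3 arc.py 164 190 1.5 24
```

```text
t 6.5667 P [472.4 -23.8  24.3] tcp ang 163.6 r 69.5 yaw 74.0
F [1.64 0.86 0.5 ] tool [ 1.34 -0.48  1.28] mom [ 0.13 -0.17 -0.02]
164.0 [-0.6, 0.3, -0.5, 0.0]
165.5 [-0.5, 0.3, -2.3, -1.5]
167.0 [-0.5, 0.3, -4.2, -3.0]
168.5 [-0.3, 0.3, -6.0, -4.5]
170.0 [-0.2, 0.3, -7.8, -6.0]
171.5 [0.0, 0.3, -9.6, -7.5]
173.0 [0.3, 0.3, -11.5, -9.0]
174.5 [0.6, 0.3, -13.3, -10.5]
176.0 [1.0, 0.3, -15.1, -12.0]
177.5 [1.4, 0.3, -16.8, -13.5]
179.0 [1.8, 0.3, -18.6, -15.0]
180.5 [2.3, 0.3, -20.4, -16.5]
182.0 [2.9, 0.3, -22.1, -18.0]
183.5 [3.5, 0.3, -23.9, -19.5]
185.0 [4.1, 0.3, -25.6, -21.0]
186.5 [4.8, 0.3, -27.3, -22.5]
188.0 [5.5, 0.3, -29.0, -24.0]
189.5 [6.3, 0.3, -30.6, -25.5]
```

Emit:
step_arm:
  increments:
    - [-0.5,0.3,-2.3,-1.5]
    - [-0.5,0.3,-4.2,-3]

```text
time_s: 6.73
position: [471.3, -27.4, 24.2]
tcp_rot: [-1.564, 0.17, -0.186]
ft_force: [0.8, 0.5, 0.7]
opening: 0.402
```

```bash
python3 arc.py 167 176 1.5 24
```

```text
t 6.7333 P [471.3 -27.4  24.2] tcp ang 166.7 r 69.5 yaw 77.0
F [0.81 0.5  0.72] tool [ 0.69 -0.71  0.67] mom [ 0.12 -0.16 -0.02]
167.0 [-0.5, 0.2, -0.4, 0.0]
168.5 [-0.4, 0.2, -2.2, -1.5]
170.0 [-0.4, 0.2, -4.0, -3.0]
171.5 [-0.2, 0.2, -5.8, -4.5]
173.0 [-0.1, 0.2, -7.7, -6.0]
174.5 [0.1, 0.2, -9.5, -7.5]
```

Emit:
step_arm:
  increments:
    - [-0.4,0.2,-2.2,-1.5]
    - [-0.4,0.2,-4,-3]
    - [-0.2,0.2,-5.8,-4.5]

```text
time_s: 6.98
position: [470.3, -32.7, 24.3]
tcp_rot: [-1.568, 0.107, -0.125]
ft_force: [0.5, -0.2, 0.4]
opening: 0.402
```

```bash
python3 arc.py 171.5 180 1.5 24
```

```text
t 6.9833 P [470.3 -32.7  24.3] tcp ang 171.2 r 69.5 yaw 81.5
F [ 0.47 -0.15  0.37] tool [ 0.49 -0.37 -0.08] mom [ 0.15 -0.12  0.02]
171.5 [-0.5, 0.3, -0.4, 0.0]
173.0 [-0.5, 0.3, -2.2, -1.5]
174.5 [-0.4, 0.3, -4.1, -3.0]
176.0 [-0.3, 0.3, -5.9, -4.5]
177.5 [-0.1, 0.3, -7.7, -6.0]
179.0 [0.1, 0.3, -9.5, -7.5]
```

Emit:
step_arm:
  increments:
    - [-0.5,0.3,-2.2,-1.5]
    - [-0.4,0.3,-4.1,-3]

```text
time_s: 7.15
position: [469.8, -36.4, 24.2]
tcp_rot: [-1.57, 0.065, -0.084]
ft_force: [0.1, 1.3, 0.2]
opening: 0.402
```

```bash
python3 arc.py 174.5 184 1.5 24
```

```text
t 7.15 P [469.8 -36.4  24.2] tcp ang 174.2 r 69.6 yaw 84.5
F [0.11 1.25 0.16] tool [-0.01 -0.16  1.26] mom [ 0.15 -0.18 -0.02]
174.5 [-0.4, 0.2, -0.3, 0.0]
176.0 [-0.4, 0.2, -2.1, -1.5]
177.5 [-0.3, 0.2, -4.0, -3.0]
179.0 [-0.2, 0.2, -5.8, -4.5]
180.5 [-0.0, 0.2, -7.6, -6.0]
182.0 [0.2, 0.2, -9.4, -7.5]
183.5 [0.4, 0.2, -11.3, -9.0]
```

Emit:
step_arm:
  increments:
    - [-0.4,0.2,-2.1,-1.5]
    - [-0.3,0.2,-4,-3]

```text
time_s: 7.32
position: [469.5, -40.0, 24.2]
tcp_rot: [-1.571, 0.023, -0.044]
ft_force: [0.8, 1.7, 1.4]
opening: 0.399
```

```bash
python3 arc.py 177.5 186 1.5 24
```

```text
t 7.3167 P [469.5 -40.   24.2] tcp ang 177.2 r 69.5 yaw 87.5
F [0.84 1.66 1.37] tool [ 0.79 -1.36  1.7 ] mom [ 0.18 -0.07  0.06]
177.5 [-0.5, 0.2, -0.3, 0.0]
179.0 [-0.4, 0.2, -2.2, -1.5]
180.5 [-0.4, 0.2, -4.0, -3.0]
182.0 [-0.2, 0.2, -5.8, -4.5]
183.5 [-0.1, 0.2, -7.6, -6.0]
185.0 [0.1, 0.2, -9.5, -7.5]
```

Emit:
step_arm:
  increments:
    - [-0.4,0.2,-2.2,-1.5]
    - [-0.4,0.2,-4,-3]

```text
time_s: 7.48
position: [469.4, -43.7, 24.2]
tcp_rot: [-1.571, -0.018, -0.003]
ft_force: [0.1, 0.8, 0.7]
opening: 0.398
```

```bash
python3 arc.py 180.5 189 1.5 24
```

```text
t 7.4833 P [469.4 -43.7  24.2] tcp ang -179.7 r 69.6 yaw 90.6
F [0.11 0.81 0.71] tool [ 0.13 -0.7   0.81] mom [ 0.16 -0.16  0.02]
180.5 [-0.4, 0.2, -0.3, 0.1]
182.0 [-0.4, 0.2, -2.1, -1.4]
183.5 [-0.3, 0.2, -4.0, -2.9]
185.0 [-0.2, 0.2, -5.8, -4.4]
186.5 [-0.0, 0.2, -7.6, -5.9]
188.0 [0.2, 0.2, -9.4, -7.4]
```

Emit:
step_arm:
  increments:
    - [-0.4,0.2,-2.1,-1.5]
    - [-0.3,0.2,-4,-3]

```text
time_s: 7.65
position: [469.5, -47.4, 24.2]
tcp_rot: [-1.571, -0.06, 0.037]
ft_force: [1.4, 0.3, 0.9]
opening: 0.398
```

```bash
python3 arc.py 183.5 192 1.5 24
```

```text
t 7.65 P [469.5 -47.4  24.2] tcp ang -176.7 r 69.6 yaw 93.6
F [1.38 0.35 0.91] tool [ 1.41 -0.89  0.26] mom [ 0.16 -0.05  0.02]
183.5 [-0.4, 0.2, -0.3, 0.1]
185.0 [-0.4, 0.2, -2.1, -1.4]
186.5 [-0.3, 0.2, -3.9, -2.9]
188.0 [-0.2, 0.2, -5.8, -4.4]
189.5 [-0.1, 0.2, -7.6, -5.9]
191.0 [0.1, 0.2, -9.4, -7.4]
```

```bash
python3 - <<'E'
from h import *
snap('wrist','w6')
p,W,d=wworld('w6');hsv=cv2.cvtColor(p,cv2.COLOR_RGB2HSV)
red=((hsv[...,0]<8)|(hsv[...,0]>172))&(hsv[...,1]>150)&(d>0)&(W[...,2]>74.5)&(W[...,2]<80)
m=np.zeros_like(red);m[200:310,230:330]=red[200:310,230:330]
q=W[m].mean(0);v=q[:2]-piv;a=np.degrees(np.arctan2(v[1],v[0]))%360;print(q,a,'lever rad',np.radians(a-106),np.hypot(*v))
E
```

```text
[469.17294536 -40.40282122  76.36920287] 177.5422083751089 lever rad 1.248647090293513 69.89134882803245
```

View pics/w6.png

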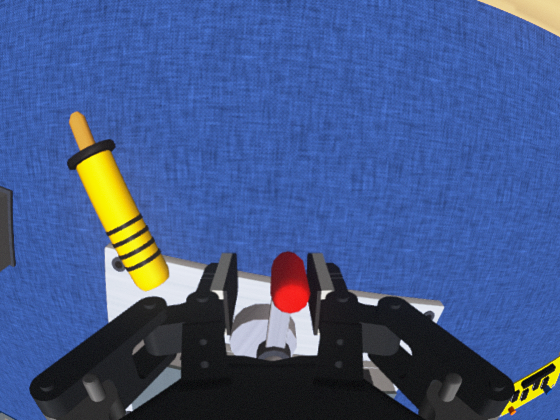

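The knob is carried by the right pad at (288,285), and the lever is at about 1.25 rad. Continuing in small steps.

Emit:
step_arm:
  increments:
    - [-0.4,0.2,-2.1,-1.5]
    - [-0.3,0.2,-4,-3]

```text
time_s: 7.87
position: [469.7, -51.5, 24.1]
tcp_rot: [-1.569, -0.102, 0.079]
ft_force: [0.6, 1.2, -0.4]
opening: 0.398
```

```bash
python3 arc.py 186.5 192 1.5 24
```

```text
t 7.8667 P [469.7 -51.5  24.1] tcp ang -173.3 r 69.8 yaw 96.6
F [ 0.63  1.25 -0.4 ] tool [0.76 0.41 1.17] mom [ 0.2  -0.07 -0.01]
186.5 [-0.2, 0.1, 0.2, 0.1]
188.0 [-0.2, 0.1, -1.6, -1.4]
189.5 [-0.1, 0.2, -3.5, -2.9]
191.0 [0.0, 0.2, -5.3, -4.4]
```

Emit:
step_arm:
  increments:
    - [-0.4,0.2,-2.1,-1.5]
    - [-0.3,0.2,-4,-3]

```text
time_s: 8.03
position: [470.2, -54.9, 24.1]
tcp_rot: [-1.567, -0.143, 0.119]
ft_force: [0.6, 1.0, 0.8]
opening: 0.398
```

```bash
python3 arc.py 189.5 195 1.5 24
```

```text
t 8.0333 P [470.2 -54.9  24.1] tcp ang -170.5 r 69.7 yaw 99.6
F [0.6  0.99 0.82] tool [ 0.77 -0.81  0.87] mom [ 0.39 -0.13  0.01]
189.5 [-0.3, 0.1, -0.0, 0.1]
191.0 [-0.3, 0.1, -1.9, -1.4]
192.5 [-0.2, 0.1, -3.7, -2.9]
194.0 [-0.1, 0.1, -5.5, -4.4]
```

Emit:
step_arm:
  increments:
    - [-0.3,0.1,-1.8,-1.5]

```text
time_s: 8.12
position: [470.6, -56.1, 24.1]
tcp_rot: [-1.565, -0.164, 0.139]
ft_force: [1.0, 1.8, -0.9]
opening: 0.401
```

```bash
python3 arc.py 191 195 1.5 24
```

```text
t 8.1167 P [470.6 -56.1  24.1] tcp ang -169.5 r 69.6 yaw 101.1
F [ 1.04  1.79 -0.94] tool [1.35 0.96 1.55] mom [ 0.37 -0.1  -0.01]
191.0 [-0.4, 0.1, -0.6, 0.1]
192.5 [-0.4, 0.1, -2.4, -1.4]
194.0 [-0.3, 0.1, -4.3, -2.9]
```

Emit:
step_arm:
  increments:
    - [-0.3,0.1,-1.8,-1.5]

```text
time_s: 8.2
position: [471.0, -57.2, 24.2]
tcp_rot: [-1.563, -0.185, 0.159]
ft_force: [0.1, 0.9, -0.5]
opening: 0.402
```

```bash
python3 arc.py 192.5 197 1.5 24
```

```text
t 8.2 P [471.  -57.2  24.2] tcp ang -168.5 r 69.4 yaw 102.6
F [ 0.13  0.9  -0.54] tool [0.31 0.54 0.85] mom [ 0.32 -0.13 -0.  ]
192.5 [-0.6, 0.1, -1.2, 0.1]
194.0 [-0.6, 0.1, -3.1, -1.4]
195.5 [-0.5, 0.1, -4.9, -2.9]
```

Emit:
step_arm:
  increments:
    - [-0.5,0.1,-2.2,-1.5]
    - [-0.5,0.1,-3.6,-2.9]

```text
time_s: 8.37
position: [471.7, -60.1, 24.2]
tcp_rot: [-1.56, -0.225, 0.198]
ft_force: [0.1, 2.1, -0.4]
opening: 0.403
```

```bash
python3 arc.py 195 199 1.5 24
```

```text
t 8.3667 P [471.7 -60.1  24.2] tcp ang -166.1 r 69.4 yaw 105.5
F [ 0.06  2.07 -0.43] tool [0.6  0.44 1.98] mom [ 0.35 -0.11 -0.  ]
195.0 [-0.6, 0.2, -1.3, 0.5]
196.5 [-0.6, 0.2, -3.1, -1.0]
198.0 [-0.6, 0.2, -5.0, -2.5]
```

Emit:
step_arm:
  increments:
    - [-0.4,0.1,-2,-1.5]

```text
time_s: 8.45
position: [472.1, -61.3, 24.2]
tcp_rot: [-1.557, -0.246, 0.218]
ft_force: [1.2, 1.3, -0.7]
opening: 0.396
```

```bash
python3 arc.py 197 201 1.5 24
```

```text
t 8.45 P [472.1 -61.3  24.2] tcp ang -165.0 r 69.2 yaw 107.0
F [ 1.16  1.26 -0.71] tool [1.46 0.74 0.87] mom [ 0.37 -0.11 -0.08]
197.0 [-0.8, 0.1, -2.4, -0.0]
198.5 [-0.8, 0.1, -4.2, -1.5]
200.0 [-0.7, 0.1, -6.1, -3.0]
```

Emit:
step_arm:
  increments:
    - [-0.8,0.1,-2.2,-0.8]
    - [-0.8,0.1,-3.6,-1.5]

```text
time_s: 8.62
position: [472.6, -64.6, 24.1]
tcp_rot: [-1.554, -0.267, 0.238]
ft_force: [0.3, 1.9, -0.2]
opening: 0.403
```

```bash
python3 arc.py 198.5 202 1.5 24
```

```text
t 8.6167 P [472.6 -64.6  24.1] tcp ang -162.3 r 69.7 yaw 108.5
F [ 0.32  1.88 -0.21] tool [0.89 0.22 1.68] mom [ 0.38 -0.05  0.  ]
198.5 [-0.3, 0.1, -1.0, -0.0]
200.0 [-0.3, 0.1, -2.8, -1.5]
201.5 [-0.2, 0.1, -4.6, -3.0]
```

Emit:
step_arm:
  increments:
    - [-0.5,0.1,-2,-1.5]

```text
time_s: 8.7
position: [472.9, -66.2, 24.1]
tcp_rot: [-1.552, -0.288, 0.259]
ft_force: [-0.0, 2.4, -0.2]
opening: 0.4
```

```bash
python3 arc.py 199 203 1.5 24
```

```text
t 8.7 P [472.9 -66.2  24.1] tcp ang -160.9 r 69.9 yaw 110.0
F [-0.03  2.39 -0.22] tool [0.79 0.23 2.26] mom [ 0.34 -0.1  -0.  ]
199.0 [-0.1, 0.1, 0.1, 1.0]
200.5 [-0.1, 0.1, -1.8, -0.5]
202.0 [-0.1, 0.1, -3.6, -2.0]
```

Emit:
step_arm:
  increments:
    - [-0.1,0.1,-1.6,-1.5]
    - [-0.1,0.1,-2.6,-1.5]

```text
time_s: 8.87
position: [473.5, -68.4, 24.0]
tcp_rot: [-1.549, -0.308, 0.28]
ft_force: [0.2, 2.4, 1.0]
opening: 0.401
```

```bash
python3 arc.py 201 204 1.5 24
```

```text
t 8.8667 P [473.5 -68.4  24. ] tcp ang -159.1 r 70.1 yaw 111.5
F [0.17 2.44 0.98] tool [ 1.07 -0.96  2.2 ] mom [0.5  0.16 0.  ]
201.0 [0.1, 0.0, -0.1, 0.5]
202.5 [0.1, 0.0, -1.9, -1.0]
```

Emit:
step_arm:
  increments:
    - [-0.2,0.1,-1.8,-1.5]

```text
time_s: 8.95
position: [474.0, -69.7, 24.0]
tcp_rot: [-1.545, -0.328, 0.3]
ft_force: [-0.1, 1.8, -0.0]
opening: 0.4
```

```bash
python3 arc.py 202 206 1.5 24
```

```text
t 8.95 P [474.  -69.7  24. ] tcp ang -158.0 r 70.1 yaw 112.9
F [-0.12  1.84 -0.03] tool [0.61 0.04 1.74] mom [ 0.56 -0.06 -0.05]
202.0 [0.1, -0.0, 0.0, 0.9]
203.5 [0.1, -0.0, -1.8, -0.6]
205.0 [0.1, -0.0, -3.7, -2.1]
```

Emit:
step_arm:
  increments:
    - [0.1,0,-1.8,-1]
    - [0.1,0,-1.8,-1]

```text
time_s: 9.12
position: [474.6, -71.1, 24.0]
tcp_rot: [-1.543, -0.341, 0.314]
ft_force: [-0.2, 2.3, 2.3]
opening: 0.398
```

```bash
python3 arc.py 203.5 206 1.5 24
```

```text
t 9.1167 P [474.6 -71.1  24. ] tcp ang -156.7 r 70.1 yaw 113.9
F [-0.23  2.28  2.32] tool [ 0.76 -2.31  2.17] mom [0.44 0.12 0.02]
203.5 [0.1, -0.0, -0.3, 0.4]
205.0 [0.1, -0.0, -2.1, -1.1]
```

Emit:
step_arm:
  increments:
    - [0.1,0,-1.8,-1]
    - [0.1,0,-1.8,-1]

```text
time_s: 9.28
position: [475.2, -72.8, 24.0]
tcp_rot: [-1.541, -0.355, 0.328]
ft_force: [-0.7, 1.7, 2.2]
opening: 0.397
```

```bash
python3 arc.py 205 208 1.5 24
```

```text
t 9.2833 P [475.2 -72.8  24. ] tcp ang -155.2 r 70.2 yaw 114.9
F [-0.67  1.65  2.24] tool [ 0.13 -2.24  1.78] mom [0.53 0.2  0.  ]
205.0 [0.2, -0.0, -0.3, -0.1]
206.5 [0.3, -0.0, -2.1, -1.6]
```

```bash
cat > knob.py <<'E'
from h import *
import sys
f=sys.argv[1]
snap('wrist',f)
p,W,d=wworld(f);hsv=cv2.cvtColor(p,cv2.COLOR_RGB2HSV)
red=((hsv[...,0]<8)|(hsv[...,0]>172))&(hsv[...,1]>150)&(d>0)&(W[...,2]>74.5)&(W[...,2]<80)
m=np.zeros_like(red);m[200:310,230:330]=red[200:310,230:330]
q=W[m].mean(0);v=q[:2]-piv;a=np.degrees(np.arctan2(v[1],v[0]))%360;print(q,a,'lever rad',np.radians(a-106),np.hypot(*v))
E
python3 knob.py w7; python3 arc.py 205 208 1.5 24
```

```text
[472.4720915  -66.28073836  76.34581738] 198.97947263265078 lever rad 1.6227979342077163 70.35261755656623
t 9.3333 P [475.2 -72.8  23.9] tcp ang -155.2 r 70.3 yaw 114.9
F [-1.    1.96  2.12] tool [-0.05 -2.13  2.2 ] mom [ 0.48  0.22 -0.04]
205.0 [0.3, -0.1, -0.3, -0.1]
206.5 [0.3, -0.1, -2.1, -1.6]
```

View pics/w7.png

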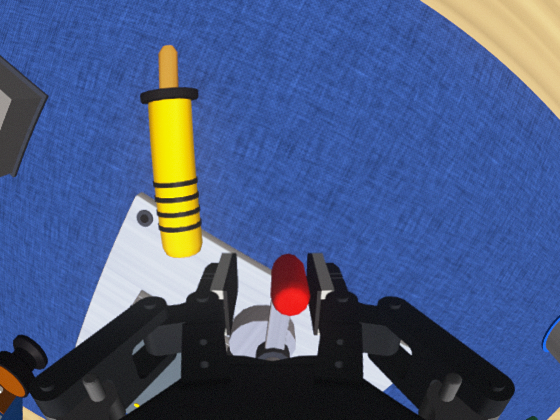

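Emit:
step_arm:
  increments:
    - [0.3,0,-2.1,-1.6]
    - [0.3,0,-2.1,-1.6]

```text
time_s: 9.5
position: [476.0, -74.6, 23.9]
tcp_rot: [-1.537, -0.376, 0.35]
ft_force: [-0.9, 2.0, 2.0]
opening: 0.403
```

```bash
python3 arc.py 206.5 211 1.5 24
```

```text
t 9.5 P [476.  -74.6  23.9] tcp ang -153.6 r 70.3 yaw 116.5
F [-0.95  2.04  1.95] tool [ 0.1  -1.95  2.25] mom [0.53 0.28 0.05]
206.5 [0.3, -0.1, -0.2, 0.0]
208.0 [0.3, -0.1, -2.0, -1.5]
209.5 [0.4, -0.1, -3.8, -3.0]
```

Emit:
step_arm:
  increments:
    - [0.2,0,-1.8,-1.5]
    - [0.2,0,-1.8,-1.5]

```text
time_s: 9.67
position: [476.7, -75.9, 23.9]
tcp_rot: [-1.533, -0.395, 0.37]
ft_force: [-1.1, 2.3, 2.8]
opening: 0.4
```

```bash
python3 arc.py 208 212 1.5 24
```

```text
t 9.6667 P [476.7 -75.9  23.9] tcp ang -152.5 r 70.2 yaw 118.0
F [-1.11  2.35  2.77] tool [ 0.16 -2.77  2.59] mom [0.71 0.3  0.05]
208.0 [0.2, -0.1, -0.6, -0.0]
209.5 [0.3, -0.1, -2.4, -1.5]
211.0 [0.3, -0.1, -4.2, -3.0]
```

```bash
cat > avg.py <<'E'
from h import *
F=[];Mo=[]
for i in range(6):
    vision.snapshot('top'); s=st();P,M=frame(s);F.append(M.T@s['ft_force']);Mo.append(M.T@s['moment'])
print('avg tool F',np.mean(F,0).round(2),np.std(F,0).round(2),'mom',np.mean(Mo,0).round(3),s['time_s'])
E
python3 avg.py; python3 knob.py w8; python3 arc.py 208 212 1.5 24
```

```text
avg tool F [ 0.18 -2.5   3.95] [0.5  0.76 0.27] mom [ 0.842 -0.016 -0.052] 9.9667
[473.65064387 -69.56086232  76.3537929 ] 201.81737070826827 lever rad 1.6723285994632524 70.39125700877712
t 10.0167 P [476.7 -75.9  23.8] tcp ang -152.4 r 70.3 yaw 118.0
F [-1.91  3.48  3.13] tool [-0.   -3.13  3.97] mom [0.74 0.44 0.04]
208.0 [0.3, -0.2, -0.5, -0.0]
209.5 [0.3, -0.2, -2.4, -1.5]
211.0 [0.4, -0.2, -4.2, -3.0]
```

Emit:
step_arm:
  increments:
    - [0.3,-0.2,-1.2,-0.8]
    - [0.3,-0.2,-2.2,-1.5]
    - [0.3,-0.2,-2.2,-1.5]

```text
time_s: 10.27
position: [477.6, -77.5, 23.9]
tcp_rot: [-1.529, -0.416, 0.392]
ft_force: [-2.2, 4.4, 2.0]
opening: 0.399
```

```bash
python3 avg.py; python3 knob.py w9; python3 arc.py 208 212 1.5 24
```

```text
avg tool F [ 0.41 -1.75  4.89] [0.52 0.43 0.43] mom [ 1.087e+00 -1.000e-03 -1.100e-02] 10.5667
[474.30124246 -71.2149619   76.37060489] 203.26359118798635 lever rad 1.6975699085441047 70.42443704362269
t 10.6167 P [477.6 -77.5  23.9] tcp ang -150.9 r 70.2 yaw 119.5
F [-2.66  4.59  1.98] tool [-0.02 -1.98  5.31] mom [0.93 0.54 0.02]
208.0 [0.2, -0.1, 1.3, 1.5]
209.5 [0.2, -0.1, -0.5, -0.0]
211.0 [0.2, -0.1, -2.3, -1.5]
```

Holding statically, the knob force is about 4.9 N, right where the notes put a 15–20 N clamp. The lever is at about 1.70 rad. I'll add a small extra of about 1.5° for margin on the low side, then release.

Emit:
step_arm:
  increments:
    - [0.2,-0.1,-1.2,-0.8]
    - [0.2,-0.1,-2.2,-1.5]
    - [0.2,-0.1,-2.2,-1.5]

```text
time_s: 10.87
position: [478.5, -79.1, 23.9]
tcp_rot: [-1.525, -0.436, 0.412]
ft_force: [-2.3, 4.6, 2.4]
opening: 0.405
```

```bash
python3 avg.py; python3 knob.py w10; python3 arc.py 200 212 1.5 24
```

```text
avg tool F [-0.08 -2.15  5.19] [0.54 0.58 0.58] mom [ 1.125  0.011 -0.049] 11.1667
[475.07947563 -72.85636321  76.3927375 ] 204.74157039640326 lever rad 1.7233655120069993 70.38118192827243
t 11.2167 P [478.6 -79.1  23.9] tcp ang -149.4 r 70.2 yaw 121.0
F [-1.87  5.26  2.2 ] tool [ 1.14 -2.19  5.47] mom [0.97 0.52 0.05]
200.0 [1.5, -0.1, 12.8, 11.0]
201.5 [1.2, -0.1, 11.0, 9.5]
203.0 [0.9, -0.1, 9.2, 8.0]
204.5 [0.6, -0.1, 7.4, 6.5]
206.0 [0.5, -0.1, 5.6, 5.0]
207.5 [0.3, -0.1, 3.7, 3.5]
209.0 [0.2, -0.1, 1.9, 2.0]
210.5 [0.2, -0.1, 0.1, 0.5]
```

Emit:
step_arm:
  increments:
    - [0.2,-0.1,4,0]
    - [0.3,-0.1,8,0]
    - [0.3,-0.1,8,0]
    - [0.3,-30,8,0]
    - [0.3,-70,8,0]
    - [0.3,-110,8,0]
    - [0.3,-130,8,0]
    - [0.3,-150,8,0]
    - [0.3,-150,8,0]
    - [0.3,-150,8,0]
  fingers: 0.5

```text
time_s: 12.05
position: [473.7, -73.9, 175.0]
tcp_rot: [-1.527, -0.438, 0.409]
ft_force: [-0.1, 0.2, -0.3]
opening: 0.5
```

```bash
python3 - <<'E'
from h import *
s=st();print(s['position'],s['ft_force'],s['time_s'])
snap('top','top1');p,W,d=world('top1')
hsv=cv2.cvtColor(p,cv2.COLOR_RGB2HSV)
yel=(hsv[...,0]>20)&(hsv[...,0]<35)&(hsv[...,1]>150)
v,u=np.mgrid[0:420,0:560]
m=(u>=380)&(u<405)&(v>=240)&(v<265)&yel&(W[...,2]>100);print(W[m].mean(0),W[m].std(0))
p0,W0,d0=world('top0');print('before',W0[m].mean(0))
print(rel([477,-292,175],65),yaw(frame()[1]))
im=cv2.cvtColor(p,cv2.COLOR_RGB2BGR);cv2.imwrite('pics/t1.png',cv2.resize(im[150:300,230:420],None,fx=4,fy=4))
E
```

```text
[473.68895176 -73.87318521 174.9553024 ] [-0.14838264  0.23515427 -0.27572358] 12.05
[ 477.09450826 -291.59830668  105.33954929] [3.83680937 4.33956732 2.22272358]
before [ 477.18178782 -291.77988095  104.60573225]
[-108.5   -2.8 -189.5   56. ] 120.96884125655676
```

View pics/t1.png

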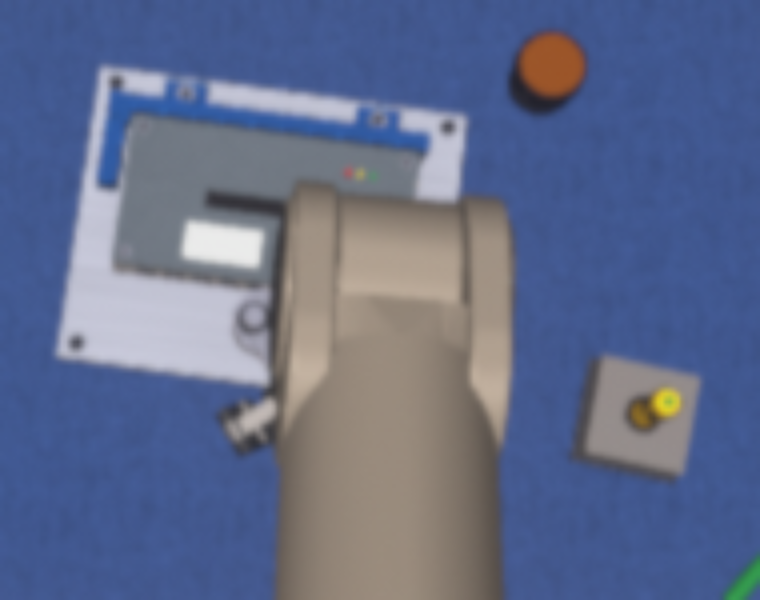

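The view shows the module lying along the blue fence, and the gripper is clear. The probe still stands at (665,402) in this crop. Now moving above it.

```bash
python3 - <<'E'
from h import *
print(rel([477,-292,170],82))
E
```

```text
[-108.6    2.2 -189.5   39. ]
```

Emit:
step_arm:
  increments:
    - [-16,0,-28,6]
    - [-32,0,-56,12]
    - [-48,0,-84,18]
    - [-64,0,-112,24]
    - [-80,0,-140,30]
    - [-96,0,-168,36]
    - [-108.6,0,-189.5,39]
    - [-108.6,0,-189.5,39]
    - [-108.6,0,-189.5,39]
    - [-108.6,0,-189.5,39]
    - [-108.6,0,-189.5,39]

```text
time_s: 13.02
position: [476.9, -290.1, 171.1]
tcp_rot: [-1.559, 0.099, -0.117]
ft_force: [-0.3, 0.4, -0.3]
opening: 0.502
```

```bash
python3 - <<'E'
from h import *
snap('wrist','w11');snap('top','top2')
p,W,d=wworld('w11');hsv=cv2.cvtColor(p,cv2.COLOR_RGB2HSV)
yel=(hsv[...,0]>20)&(hsv[...,0]<35)&(hsv[...,1]>150)&(d>0)
v,u=np.mgrid[0:420,0:560]
m=yel&(np.hypot(W[...,0]-477,W[...,1]+292)<30)
q=W[m];print(m.sum(),q.min(0),q.max(0));t=q[q[:,2]>104];print('top',t.mean(0),t.min(0),t.max(0))
s=st();print(s['position'],s['time_s'])
E
```

```text
464 [ 469.15725521 -300.2282442    41.59707379] [ 485.03657519 -284.05159652  107.21805274]
top [ 477.37524779 -292.4009522   105.43237236] [ 470.24476503 -300.09999243  104.00575088] [ 485.03657519 -284.62276039  107.21805274]
[ 477.17635064 -290.36701835  171.76287086] 13.1167
```

View pics/w11.png

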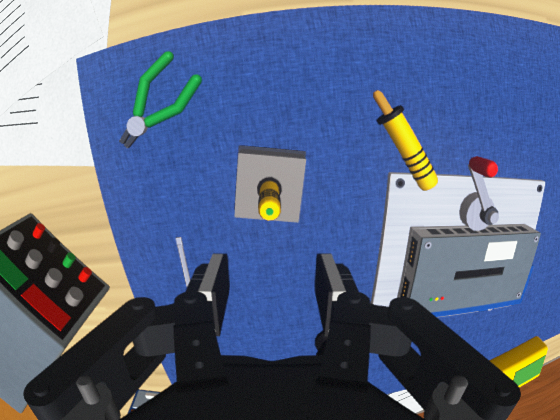

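View pics/top2.png

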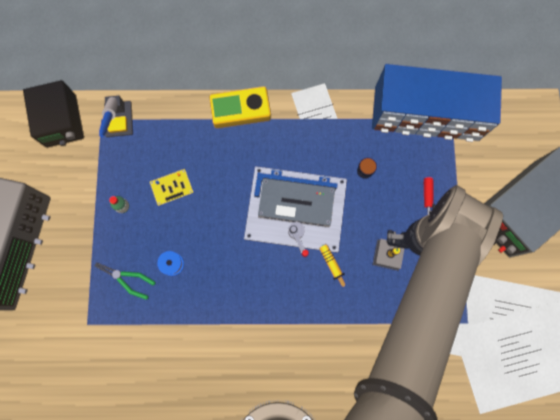

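The decoy, the bigger look-alike, now lies on its side at (333,265) in the top view. I need to know when that happened and whether it has moved since.

```bash
python3 - <<'E'
from h import *
def dec(f,fn):
    p,W,d=fn(f);hsv=cv2.cvtColor(p,cv2.COLOR_RGB2HSV)
    yel=(hsv[...,0]>18)&(hsv[...,0]<36)&(hsv[...,1]>150)&(d>0)
    m=yel&(W[...,0]<530)&(W[...,0]>350)&(W[...,1]>-240)&(W[...,1]<-80)
    q=W[m]
    if len(q)<5: print(f,'none');return
    r=cv2.minAreaRect(q[:,:2].astype(np.float32));print(f,len(q),np.round(r[0],1),np.round(r[1],1),round(r[2],1),'z',q[:,2].min().round(1),q[:,2].max().round(1))
for f in('top0','scene0'):dec(f,world)
for f in('w0','w1','w2','w3','w5','w6','w7','w8','w9','w10','w11'):dec(f,wworld)
for f in('top1','top2'):dec(f,world)
E
```

```text
top0 80 [ 402.5 -200.4] [19.2 21.6] 1.8 z 46.9 127.9
scene0 169 [ 404.7 -200.2] [19.5 23.5] 88.3 z 34.2 124.0
w0 688 [ 442.2 -152. ] [95.1 17.2] 28.1 z 14.1 36.0
w1 256 [ 470.8 -131.9] [47.4 20.8] 26.6 z 16.5 37.5
w2 2370 [ 452.8 -153. ] [115.3  42.8] 28.5 z 9.6 36.7
w3 395 [ 474.3 -129.7] [48.  18.7] 31.6 z 16.0 37.3
w5 1867 [ 442.8 -145.4] [106.7  25. ] 35.7 z 12.2 36.9
w6 5270 [ 452.  -153.3] [115.5  41.5] 27.5 z 2.1 38.2
w7 6330 [ 446.6 -142.8] [115.8  29.6] 28.6 z 16.6 146.2
w8 6446 [ 447.9 -145.5] [116.2  22.8] 27.6 z 18.1 38.0
w9 6521 [ 448.1 -146.1] [115.4  23.8] 27.0 z 15.6 38.0
w10 6600 [ 448.1 -146.1] [115.9  23.8] 27.1 z 17.9 37.9
w11 1627 [ 464.9 -157.4] [105.2  95. ] 53.9 z 3.0 298.7
top1 none
top2 257 [ 459.8 -140.3] [84.3 20.8] 27.1 z 22.7 40.7
```

The decoy already lay there in the first wrist picture at t≈1.45 s, before the arm touched anything, and it hasn't shifted since. It toppled by itself, so I'll leave it alone. Next, descend on the real probe.

```bash
python3 - <<'E'
from h import *
print(rel([477.3,-292.2,90],82),rel([477.3,-292.2,46],82))
E
```

```text
[-0.6 81.7 -2.6  0.1] [-1.100e+00  1.257e+02 -3.000e+00  1.000e-01]
```

Emit:
step_arm:
  increments:
    - [-0.6,30,-2.6,0]
    - [-0.6,60,-2.6,0]
    - [-0.7,85,-2.7,0]
    - [-0.8,100,-2.8,0]
    - [-0.8,100,-2.8,0]
    - [-0.8,100,-2.8,0]

```text
time_s: 13.62
position: [477.1, -291.3, 71.4]
tcp_rot: [-1.559, 0.098, -0.116]
ft_force: [0.5, -0.9, 0.1]
opening: 0.5
```

```bash
python3 - <<'E'
from h import *
snap('wrist','w12')
p,W,d=wworld('w12')
for q in ((212,256),(330,256)):print(W[q[1],q[0]])
s=st();print(s['position'],s['ft_force'],rel([477.3,-292.2,46],82))
E
```

```text
[ 462.46411291 -318.37599108  106.92575507]
[ 469.95725168 -264.40377835  107.25353141]
[ 478.05656059 -292.08413549   72.55146715] [ 0.16598113 -0.11348277  1.075348  ] [-1.1 26.5 -0.5  0.2]
```

View pics/w12.png

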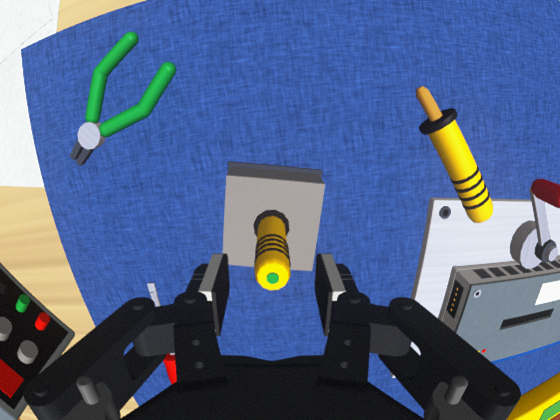

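Emit:
step_arm:
  increments:
    - [-1.0,10,-0.5,0]
    - [-1.0,20,-0.5,0]
    - [-1.0,30,-0.5,0]
    - [-1.0,30,-0.5,0]
    - [-1.0,30,-0.5,0]
    - [-1.0,30,-0.5,0]

```text
time_s: 14.17
position: [477.5, -292.3, 42.5]
tcp_rot: [-1.56, 0.097, -0.118]
ft_force: [-0.5, 0.5, -0.0]
opening: 0.499
```

```bash
python3 - <<'E'
from h import *
s=st();print(s['position'],s['ft_force'],rel([477.3,-292.2,42],82))
E
```

```text
[ 477.45021834 -292.34728482   42.49152221] [-0.4649764   0.45336928 -0.04549711] [-0.2  0.5  0.1  0.2]
```

Emit:
step_arm:
  increments:
    - [0,0,0,0]
    - [0,0,0,0]
    - [0,0,0,0]
    - [0,0,0,0]
    - [0,0,0,0]
    - [0,0,0,0]
    - [0,0,0,0]
    - [0,0,0,0]
  fingers: 0
  newtons: 30

```text
time_s: 14.83
position: [477.8, -292.6, 42.9]
tcp_rot: [-1.56, 0.096, -0.119]
ft_force: [-0.2, -0.2, 3.7]
opening: 0.2
```

```bash
python3 - <<'E'
from h import *
snap('wrist','w13')
s=st();print(s['position'],s['ft_force'],s['opening'])
E
```

```text
[ 477.79952566 -292.60634293   42.84976459] [0.08131863 0.32498533 3.4658336 ] 0.20106856347677482
```

View pics/w13.png

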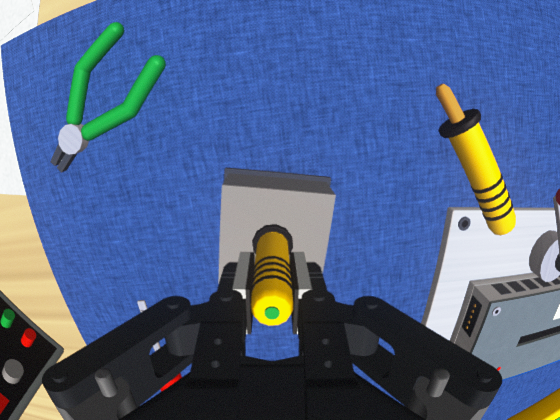

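The probe is gripped at opening 0.20, with the pads around the yellow handle at (272,290). Lifting.

Emit:
step_arm:
  increments:
    - [0,-10,0,0]
    - [0,-25,0,0]
    - [0,-40,0,0]
    - [0,-55,0,0]
    - [0,-70,0,0]
    - [0,-70,0,0]
    - [0,-70,0,0]
  newtons: 40

```text
time_s: 15.47
position: [476.9, -293.1, 113.3]
tcp_rot: [-1.56, 0.095, -0.119]
ft_force: [-0.6, -0.3, -2.1]
opening: 0.199
```

```bash
python3 - <<'E'
from h import *
s=st();print(s['position'],s['ft_force'],s['opening'])
# module window from top2
p,W,d=world('top2')
im=cv2.cvtColor(p,cv2.COLOR_RGB2BGR);g=cv2.cvtColor(im,cv2.COLOR_BGR2GRAY)
v,u=np.mgrid[0:420,0:560]
m=(g<60)&(u>270)&(u<325)&(v>190)&(v<215)
_,lab,stt,_=cv2.connectedComponentsWithStats(m.astype(np.uint8));i=1+np.argmax(stt[1:,4]);m=lab==i
r=cv2.minAreaRect(W[m][:,:2].astype(np.float32));print('window',m.sum(),r,W[m].mean(0))
b=(u>235)&(u<355)&(v>160)&(v<260)&(d>0)&(W[...,2]>44)&(W[...,2]<55)
_,lab,stt,_=cv2.connectedComponentsWithStats(b.astype(np.uint8));i=1+np.argmax(stt[1:,4]);b=lab==i
r=cv2.minAreaRect(W[b][:,:2].astype(np.float32));print('module',r,cv2.boxPoints(r).round(1).tolist())
E
```

```text
[ 476.8990396  -293.07124689  113.28544799] [-0.63643709 -0.32074777 -2.1389615 ] 0.1994410530322647
window 52 ((613.3832397460938, -53.572757720947266), (71.08648681640625, 5.454748153686523), 82.68354797363281) [613.5595318  -53.02087354  45.91408854]
module ((611.8074951171875, -52.97093963623047), (190.3578338623047, 101.4653549194336), 81.77567291259766) [[548.0, -139.89999389648438], [648.4000244140625, -154.39999389648438], [675.5999755859375, 34.0], [575.2000122070312, 48.5]]
```

```bash
python3 - <<'E'
from h import *
print(rel([607.7,-86.8,110],81),rel([607.7,-86.8,90],81))
E
```

```text
[101.4   6.7 222.1   1.2] [101.1  26.7 221.9   1.2]
```

Emit:
step_arm:
  increments:
    - [12,0,26,0]
    - [24,0,53,0]
    - [36,0,79,0]
    - [48,0,105,0]
    - [60,0,132,1]
    - [72,0,158,1]
    - [84,0,184,1]
    - [96,0,210,1.2]
    - [101,0,222,1.2]
    - [101,0,222,1.2]
    - [101,6,222,1.2]
    - [101,14,222,1.2]
    - [101,20,222,1.2]
    - [101,20,222,1.2]
    - [101,20,222,1.2]

```text
time_s: 16.72
position: [606.2, -88.1, 95.8]
tcp_rot: [-1.56, 0.115, -0.136]
ft_force: [0.0, 0.1, -1.1]
opening: 0.194
```

```bash
python3 - <<'E'
from h import *
snap('wrist','w14')
s=st();print(s['position'],s['ft_force'],s['opening'],yaw(frame()[1]),s['time_s'])
p=load('w14')[0];im=cv2.cvtColor(p,cv2.COLOR_RGB2BGR)
cv2.imwrite('pics/c14.png',cv2.resize(im[150:350,170:430],None,fx=3,fy=3,interpolation=cv2.INTER_CUBIC))
E
```

```text
[606.91162409 -87.81152053  96.41932488] [-0.0441582  -0.5148016  -0.64673405] 0.19765128492848547 80.88404674350613 16.7667
```

View pics/c14.png

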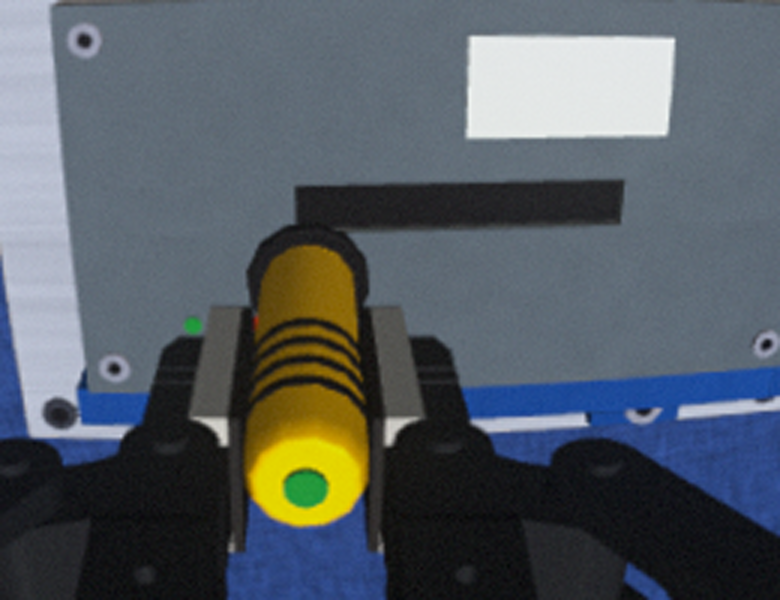

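```bash
python3 - <<'E'
from h import *
f='w14'
def c(x,y,z): return atz(f,170+x/3,150+y/3,z).round(1)
tl,tr,br=c(297,186,49),c(624,181,49),c(621,222,49);print('win',tl,tr,br)
mid=(tl+br)/2;ay=(tr-tl)[:2];print('mid',mid,np.linalg.norm(ay),ay/np.linalg.norm(ay),np.linalg.norm((tr-br)[:2]))
p,W,d=wworld(f);hsv=cv2.cvtColor(p,cv2.COLOR_RGB2HSV)
# refined window edges: dark px
g=cv2.cvtColor(p,cv2.COLOR_RGB2GRAY)
yel=(hsv[...,0]>18)&(hsv[...,0]<36)&(hsv[...,1]>130)&(d>0)&(d<250)
v,u=np.mgrid[0:420,0:560];yel&=(u>240)&(u<300)&(v>220)&(v<335)
q=W[yel];print('handle z',q[:,2].min(),q[:,2].max())
t=q[q[:,2]>q[:,2].max()-3];print('top face',t.mean(0),t.min(0),t.max(0))
for z0 in range(95,160,8):
    s=q[(q[:,2]>z0)&(q[:,2]<z0+8)]
    if len(s)>20:
        A=np.c_[2*s[:,:2],np.ones(len(s))];sol=np.linalg.lstsq(A,(s[:,:2]**2).sum(1),rcond=None)[0];print(z0,len(s),sol[:2].round(1),np.sqrt(sol[2]+sol[0]**2+sol[1]**2).round(1))
fl=(g<70)&(d>0)&(W[...,2]>84)&(W[...,2]<100)&(u>245)&(u<300)&(v<260)&(v>215)
s=W[fl];print('flange',len(s),s.mean(0),s.min(0),s.max(0))
E
```

```text
win [601.8 -89.8  49. ] [613.5 -11.4  49. ] [624.1 -12.7  49. ]
mid [612.95 -51.25  49.  ] 79.26821557219513 [0.14760014 0.98904712] 10.679419459877044
handle z 92.91142739935728 160.0491654056617
top face [604.84583461 -89.36482285 158.38070274] [597.13295228 -97.91190149 157.04942956] [614.19452582 -81.20229122 160.04916541]
95 158 [606.6 -88.8] 8.9
103 191 [606.3 -88.9] 8.6
111 211 [606.2 -89. ] 8.6
119 202 [606.3 -89.1] 8.7
127 180 [606.4 -89.3] 8.9
135 237 [605.7 -89.3] 8.5
143 308 [606.8 -89.5] 9.3
151 1146 [604.7 -89.4] 6.6
159 123 [605.7 -89.1] 5.5
flange 428 [600.48555893 -88.03233207  94.34336962] [ 594.42019188 -100.44052525   90.04677531] [613.36005679 -77.24416109  99.93852834]
```

In the crop the dark window spans (297,186) to (621,222), and the probe flange is at (308,262). After allowing for wall parallax, the window centre is about (613.7,−50.9). The tip is about 1.4 mm off-axis, at module y≈−38. I'll correct that and lower to just above the cover.

Emit:
step_arm:
  increments:
    - [1.4,0,5.3,0]
    - [1.4,7,5.3,0]
    - [1.4,14,5.3,0]
    - [1.4,20,5.3,0]
    - [1.4,20,5.3,0]
    - [1.4,20,5.3,0]

```text
time_s: 17.27
position: [608.8, -82.7, 75.6]
tcp_rot: [-1.56, 0.115, -0.135]
ft_force: [0.3, 1.1, -2.0]
opening: 0.2
```

```bash
cat > pv.py <<'E'
from h import *
import sys
f=sys.argv[1]
snap('wrist',f)
s=st();print(s['position'].round(2),s['ft_force'].round(2),s['opening'],yaw(frame()[1]),s['time_s'])
p,W,d=wworld(f);hsv=cv2.cvtColor(p,cv2.COLOR_RGB2HSV);v,u=np.mgrid[0:420,0:560]
yel=(hsv[...,0]>18)&(hsv[...,0]<36)&(hsv[...,1]>130)&(d>0)&(d<250)&(u>240)&(u<300)&(v>220)&(v<335)
q=W[yel];t=q[:,2].max();C=[]
for z0 in np.arange(t-66,t-20,8):
    w=q[(q[:,2]>z0)&(q[:,2]<z0+8)]
    if len(w)>20:
        A=np.c_[2*w[:,:2],np.ones(len(w))];sol=np.linalg.lstsq(A,(w[:,:2]**2).sum(1),rcond=None)[0];C.append([z0+4,*sol[:2]])
C=np.array(C);px=np.polyfit(C[:,0],C[:,1],1);py=np.polyfit(C[:,0],C[:,2],1)
c=C.mean(0);tz=np.percentile(q[:,2],98)-87
print('axis mean',c.round(1),'tilt deg',np.degrees([px[0],py[0]]).round(2),'topz98',tz+87,'tip~',tz)
mid=np.array([613.7,-50.9]);e=c[1:]-mid;print('module x,y of axis',(e@[.989,-.148]).round(1),(e@[.148,.989]).round(1))
im=cv2.cvtColor(p,cv2.COLOR_RGB2BGR);cv2.imwrite(f'pics/c{f}.png',cv2.resize(im[150:350,170:430],None,fx=3,fy=3,interpolation=cv2.INTER_CUBIC))
E
python3 pv.py w15
```

```text
[609.26 -82.8   76.17] [ 0.27  1.23 -1.14] 0.19986942584950443 80.87245458574165 17.3167
axis mean [ 98.4 608.8 -83.6] tilt deg [-0.9  -0.62] topz98 139.02968768409247 tip~ 52.029687684092465
module x,y of axis 0.0 -33.1
```

View pics/cw15.png

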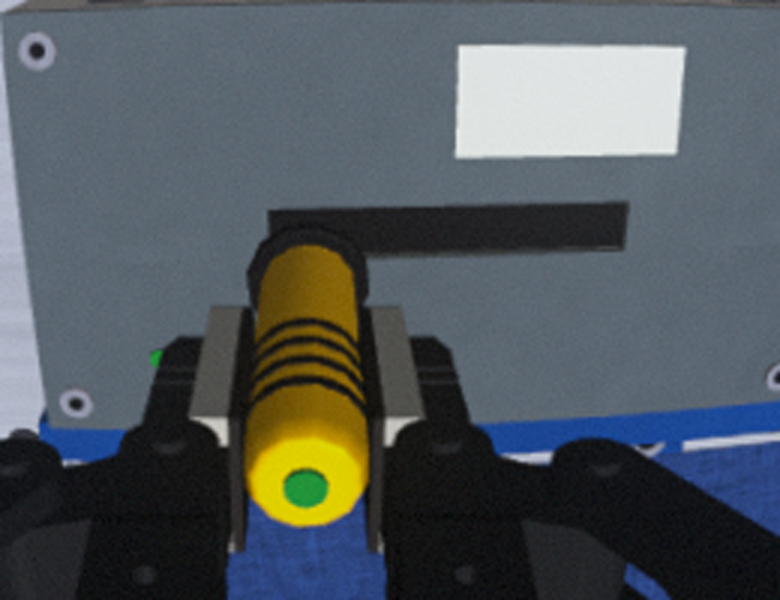

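```bash
python3 - <<'E'
from h import *
f='w15'
def c(x,y,z): return atz(f,170+x/3,150+y/3,z).round(1)
tl,tr,br=c(268,211,49),c(628,203,49),c(625,249,46);print(tl,tr,br, c(268,211,46))
ty=(tr-tl)[:2];print(np.linalg.norm(ty),np.degrees(np.arctan2(ty[0],ty[1])), (tl+br)[:2]/2)
E
```

```text
[602.1 -90.3  49. ] [613.4 -11.5  49. ] [625.9 -11.7  46. ] [603.2 -90.6  46. ]
79.60609273164962 8.160638385824972 [614. -51.]
```

Tip is centred at module y≈−33, with the tip at z≈52. Now lowering gently onto the strip.

Emit:
step_arm:
  increments:
    - [0,1.5,0,0]
    - [0,3,0,0]
    - [0,4,0,0]
    - [0,4,0,0]

```text
time_s: 17.65
position: [609.2, -82.8, 72.0]
tcp_rot: [-1.56, 0.114, -0.136]
ft_force: [0.3, 0.0, -1.6]
opening: 0.198
```

Emit:
step_arm:
  increments:
    - [0,1,0,0]
    - [0,1,0,0]
    - [0,1,0,0]

```text
time_s: 17.9
position: [609.2, -82.8, 71.0]
tcp_rot: [-1.56, 0.114, -0.136]
ft_force: [0.4, -0.0, -2.3]
opening: 0.198
```

```bash
python3 avg.py; python3 pv.py w16
```

```text
avg tool F [-0.18  1.25 -0.08] [0.5  0.84 0.43] mom [-0.01  -0.021  0.01 ] 18.2
[609.21 -82.75  71.04] [-0.36 -0.02 -1.52] 0.19140888689608776 80.8681753966869 18.25
axis mean [ 93.3 609.3 -83.7] tilt deg [-0.57 -0.74] topz98 134.5106476661649 tip~ 47.510647666164914
module x,y of axis 0.5 -33.1
```

Emit:
step_arm:
  increments:
    - [0,0.7,0,0]
    - [0,0.7,0,0]
    - [0,0.7,0,0]

```text
time_s: 18.5
position: [609.2, -82.7, 70.3]
tcp_rot: [-1.56, 0.114, -0.136]
ft_force: [-0.3, 0.2, -2.6]
opening: 0.198
```

Emit:
step_arm:
  increments:
    - [0,0.7,0,0]
    - [0,0.7,0,0]
    - [0,0.7,0,0]

```text
time_s: 18.75
position: [609.3, -82.8, 69.8]
tcp_rot: [-1.56, 0.114, -0.136]
ft_force: [-0.2, 0.6, -0.5]
opening: 0.198
```

Emit:
step_arm:
  increments:
    - [0,0.5,0,0]
    - [0,0.5,0,0]
    - [0,0.5,0,0]

```text
time_s: 19.0
position: [609.5, -82.8, 69.6]
tcp_rot: [-1.56, 0.114, -0.136]
ft_force: [-0.4, -0.6, 1.4]
opening: 0.197
```

```bash
python3 avg.py
```

```text
avg tool F [-0.83 -2.3  -0.23] [0.29 0.4  0.72] mom [-0.036 -0.022  0.204] 19.3
```

In contact, pressing about 3.5 N on the strip. Sliding towards +y.

Emit:
step_arm:
  increments:
    - [0,0.1,2,0]
    - [0,0.1,4,0]
    - [0,0.1,6,0]

```text
time_s: 19.55
position: [610.7, -77.6, 69.6]
tcp_rot: [-1.561, 0.114, -0.137]
ft_force: [-0.9, -2.4, 1.0]
opening: 0.196
```

Emit:
step_arm:
  increments:
    - [0,0.1,1.5,0]
    - [0,0.1,2.5,0]

```text
time_s: 19.72
position: [611.3, -75.3, 69.6]
tcp_rot: [-1.561, 0.113, -0.138]
ft_force: [-0.4, -1.4, 2.5]
opening: 0.197
```

Emit:
step_arm:
  increments:
    - [0,0.1,1.5,0]
    - [0,0.1,2.5,0]

```text
time_s: 19.88
position: [611.9, -73.0, 69.6]
tcp_rot: [-1.561, 0.113, -0.138]
ft_force: [-0.4, -2.6, 1.7]
opening: 0.198
```

```bash
python3 avg.py; python3 pv.py w17
```

```text
avg tool F [ 0.4  -2.81 -1.31] [0.42 0.34 0.68] mom [-0.412  0.018 -0.045] 20.1833
[611.89 -72.61  69.54] [-0.08 -0.72  2.8 ] 0.19745002508210094 80.84982288412552 20.2333
axis mean [ 91.8 612.  -73.6] tilt deg [-1.02 -0.56] topz98 133.09549546481958 tip~ 46.09549546481958
module x,y of axis 1.7 -22.7
```

The tip has drifted about 1.5 mm towards +x, so I'll correct that while sliding on.

Emit:
step_arm:
  increments:
    - [-1,0.1,0.5,0]
    - [-1.8,0.1,1,0]
    - [-1.8,0.1,1,0]

```text
time_s: 20.48
position: [610.6, -71.3, 69.6]
tcp_rot: [-1.561, 0.112, -0.138]
ft_force: [0.6, -1.1, 2.6]
opening: 0.196
```

```bash
python3 avg.py; python3 pv.py w18
```

```text
avg tool F [ 1.27 -2.37 -1.43] [0.64 0.57 0.77] mom [-0.353 -0.017 -0.289] 20.7833
[610.56 -71.28  69.58] [ 1.22 -1.47  2.07] 0.19530609993882214 80.8505740849781 20.8333
axis mean [ 91.8 610.7 -72.3] tilt deg [-1.18 -0.4 ] topz98 132.95634720568253 tip~ 45.95634720568253
module x,y of axis 0.1 -21.6
```

View pics/cw18.png

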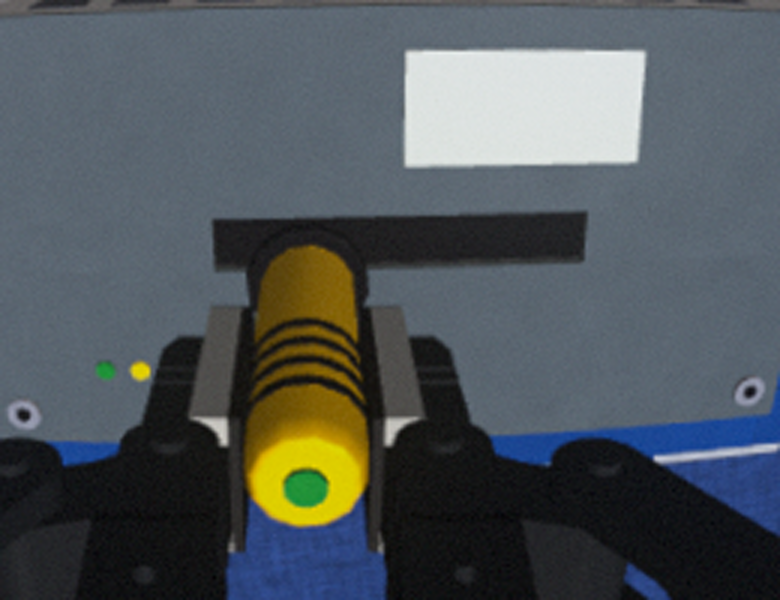

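Emit:
step_arm:
  increments:
    - [0,0.1,1.5,0]
    - [0,0.1,3,0]

```text
time_s: 21.0
position: [610.6, -69.0, 69.5]
tcp_rot: [-1.562, 0.113, -0.138]
ft_force: [-0.1, -2.1, 3.3]
opening: 0.198
```

Emit:
step_arm:
  increments:
    - [-0.2,0.1,1.5,0]
    - [-0.2,0.1,3,0]

```text
time_s: 21.17
position: [610.6, -66.5, 69.5]
tcp_rot: [-1.562, 0.114, -0.138]
ft_force: [-0.5, -3.1, 3.8]
opening: 0.199
```

Emit:
step_arm:
  increments:
    - [-0.2,0.1,1.5,0]
    - [-0.2,0.1,3,0]

```text
time_s: 21.33
position: [610.8, -63.8, 69.5]
tcp_rot: [-1.563, 0.114, -0.138]
ft_force: [-0.6, -1.9, 4.7]
opening: 0.199
```

Emit:
step_arm:
  increments:
    - [-0.2,0.1,1.5,0]
    - [-0.2,0.1,3,0]

```text
time_s: 21.5
position: [611.0, -60.9, 69.5]
tcp_rot: [-1.563, 0.115, -0.138]
ft_force: [0.5, -3.0, 4.9]
opening: 0.196
```

Emit:
step_arm:
  increments:
    - [0.6,-0.2,1,0]
    - [1,-0.2,2,0]
    - [1,-0.2,2,0]

```text
time_s: 21.75
position: [612.0, -58.4, 69.5]
tcp_rot: [-1.563, 0.115, -0.137]
ft_force: [-0.7, -2.9, 3.6]
opening: 0.196
```

```bash
python3 avg.py; python3 pv.py w19
```

```text
avg tool F [-0.95 -3.8  -1.79] [0.26 0.45 0.33] mom [-0.458  0.01   0.205] 22.05
[612.13 -58.61  69.59] [-1.66 -0.43  3.27] 0.1971947093533732 80.79428743120366 22.1
axis mean [ 91.6 612.1 -59.5] tilt deg [-0.95 -0.52] topz98 132.93737507920508 tip~ 45.93737507920508
module x,y of axis -0.3 -8.7
```

Emit:
step_arm:
  increments:
    - [0.1,0,1.5,0]
    - [0.1,0,2.8,0]

```text
time_s: 22.27
position: [612.7, -56.2, 69.6]
tcp_rot: [-1.563, 0.115, -0.138]
ft_force: [-0.8, -1.5, 3.4]
opening: 0.198
```

Emit:
step_arm:
  increments:
    - [0.1,0,1.5,0]
    - [0.1,0,2.8,0]

```text
time_s: 22.43
position: [613.5, -53.5, 69.6]
tcp_rot: [-1.563, 0.115, -0.138]
ft_force: [0.2, -2.1, 3.2]
opening: 0.197
```

Emit:
step_arm:
  increments:
    - [0,0,1.5,0]
    - [0,0,2.8,0]

```text
time_s: 22.6
position: [614.1, -50.6, 69.6]
tcp_rot: [-1.563, 0.114, -0.138]
ft_force: [0.3, -2.3, 3.5]
opening: 0.201
```

Emit:
step_arm:
  increments:
    - [0,0,1.5,0]
    - [0,0,2.8,0]

```text
time_s: 22.77
position: [614.7, -47.5, 69.6]
tcp_rot: [-1.563, 0.114, -0.138]
ft_force: [-0.3, -2.7, 3.4]
opening: 0.198
```

Emit:
step_arm:
  increments:
    - [-0.5,0,1.5,0]
    - [-0.5,0,2.5,0]

```text
time_s: 22.93
position: [614.6, -44.6, 69.6]
tcp_rot: [-1.563, 0.114, -0.138]
ft_force: [0.0, -2.8, 1.8]
opening: 0.196
```

Emit:
step_arm:
  increments:
    - [-0.3,0,1.5,0]
    - [-0.3,0,2.5,0]

```text
time_s: 23.1
position: [614.7, -41.6, 69.6]
tcp_rot: [-1.563, 0.114, -0.138]
ft_force: [-0.4, -2.0, 2.2]
opening: 0.199
```

Emit:
step_arm:
  increments:
    - [-0.1,0,1.5,0]
    - [-0.1,0,2.5,0]

```text
time_s: 23.27
position: [615.0, -38.8, 69.6]
tcp_rot: [-1.562, 0.114, -0.138]
ft_force: [-0.6, -1.9, 2.4]
opening: 0.198
```

```bash
python3 avg.py; python3 pv.py w20
```

```text
avg tool F [ 0.23 -1.93 -1.05] [0.52 0.38 0.39] mom [-0.265  0.006 -0.024] 23.5667
[614.99 -38.55  69.5 ] [-0.13 -0.88  1.33] 0.19560051502311357 80.82955930654988 23.6167
axis mean [ 91.7 615.  -39.4] tilt deg [-1.31 -0.53] topz98 132.86907484489512 tip~ 45.869074844895124
module x,y of axis -0.4 11.5
```

Emit:
step_arm:
  increments:
    - [0.1,0.1,1.5,0]
    - [0.1,0.1,2.5,0]

```text
time_s: 23.78
position: [615.1, -35.7, 69.0]
tcp_rot: [-1.561, 0.114, -0.137]
ft_force: [-0.1, 0.4, -1.4]
opening: 0.198
```

Emit:
step_arm:
  increments:
    - [0,0.1,1.5,0]
    - [0,0.1,2.5,0]

```text
time_s: 23.95
position: [614.7, -32.1, 68.1]
tcp_rot: [-1.561, 0.115, -0.135]
ft_force: [-0.1, 0.5, -1.1]
opening: 0.197
```

Emit:
step_arm:
  increments:
    - [0,0.1,1.5,0]
    - [0,0.1,2.5,0]

```text
time_s: 24.12
position: [614.7, -29.5, 67.5]
tcp_rot: [-1.561, 0.116, -0.134]
ft_force: [0.5, -2.1, -1.6]
opening: 0.197
```

```bash
python3 avg.py; python3 pv.py w21
```

```text
avg tool F [-0.23  1.2  -0.59] [0.4  0.5  0.44] mom [-0.21  -0.016  0.063] 24.4167
[615.04 -29.65  67.99] [ 0.1  -0.99 -1.47] 0.19722044984982112 80.84593653001617 24.4667
axis mean [ 90.7 615.1 -30.6] tilt deg [-0.53 -0.65] topz98 131.44536113532703 tip~ 44.44536113532703
module x,y of axis -1.6 20.3
```

Contact vanished at TCP y≈−36 and the tip has sunk 1.5 mm, so it's in the socket and now touching the far wall. I'll centre it (−1.8 along the strip, +1.2 across) and press down gently.

Emit:
step_arm:
  increments:
    - [0.6,0,-1,0]
    - [1.2,0,-1.8,0]
    - [1.2,1,-1.8,0]
    - [1.2,2,-1.8,0]
    - [1.2,3,-1.8,0]
    - [1.2,3,-1.8,0]

```text
time_s: 24.97
position: [615.8, -31.4, 64.7]
tcp_rot: [-1.561, 0.116, -0.135]
ft_force: [-0.6, 0.6, -1.3]
opening: 0.189
```

```bash
python3 avg.py; python3 pv.py w22
```

```text
avg tool F [-0.26  1.13 -0.03] [0.54 0.24 0.59] mom [0.004 0.008 0.052] 25.2667
[615.99 -31.54  65.03] [ 0.51  0.32 -1.48] 0.1947243641556351 80.8507602276925 25.3167
axis mean [ 87.6 616.1 -32.5] tilt deg [-0.65 -0.68] topz98 128.38091494601508 tip~ 41.38091494601508
module x,y of axis -0.4 18.6
```

The tip is free, at about z 41. Descending to seat it.

Emit:
step_arm:
  increments:
    - [0,2,0,0]
    - [0,4,0,0]
    - [0,6,0,0]
    - [0,8,0,0]
    - [0,9.5,0,0]
    - [0,10,0,0]
    - [0,10,0,0]

```text
time_s: 25.9
position: [615.9, -31.5, 54.8]
tcp_rot: [-1.561, 0.116, -0.135]
ft_force: [-0.5, 0.7, -1.3]
opening: 0.201
```

```bash
python3 avg.py; python3 pv.py w23
```

```text
avg tool F [0.11 1.16 0.34] [0.41 0.28 0.44] mom [-0.    -0.012  0.062] 26.2
[616.15 -31.48  55.11] [ 0.16  0.07 -1.57] 0.19654086616384386 80.84998278319725 26.25
axis mean [ 78.  616.2 -32.4] tilt deg [-0.51 -0.72] topz98 118.5422441076916 tip~ 31.5422441076916
module x,y of axis -0.3 18.6
```

Emit:
step_arm:
  increments:
    - [0,0.8,0,0]
    - [0,0.8,0,0]

```text
time_s: 26.42
position: [616.2, -31.5, 54.3]
tcp_rot: [-1.561, 0.115, -0.135]
ft_force: [-0.1, 0.3, -2.3]
opening: 0.199
```

Emit:
step_arm:
  increments:
    - [0,0.8,0,0]
    - [0,0.8,0,0]

```text
time_s: 26.58
position: [616.4, -31.5, 53.9]
tcp_rot: [-1.56, 0.115, -0.136]
ft_force: [-0.8, 0.1, 2.1]
opening: 0.201
```

```bash
python3 avg.py; python3 pv.py w24
```

```text
avg tool F [-1.19 -2.66  0.15] [0.51 0.63 0.59] mom [-0.032  0.03   0.263] 26.8833
[616.43 -31.49  53.86] [-1.28  0.12  3.61] 0.19682136357547178 80.85463530690467 26.9333
axis mean [ 76.6 616.4 -32.4] tilt deg [-0.96 -0.61] topz98 117.33490410897943 tip~ 30.33490410897943
module x,y of axis -0.1 18.7
```

View pics/w24.png

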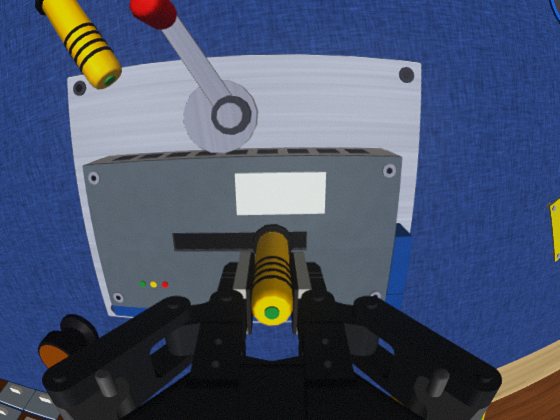

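The flange is on the cover: contact at tip z≈30.3 against an expected 30. Releasing and lifting clear.

Emit:
step_arm:
  increments:
    - [0,0,0,0]
    - [0,0,0,0]
    - [0,0,0,0]
    - [0,0,0,0]
    - [0,0,0,0]
    - [0,0,0,0]
  fingers: 0.5

```text
time_s: 27.43
position: [616.3, -31.5, 53.7]
tcp_rot: [-1.561, 0.115, -0.135]
ft_force: [0.7, 0.7, -0.3]
opening: 0.499
```

```bash
python3 pv.py w25
```

```text
[616.4  -31.5   53.75] [-0.07 -0.51  0.14] 0.4965324034035404 80.85124311259877 27.4833
axis mean [ 76.  616.4 -32. ] tilt deg [-1.02  0.18] topz98 117.23887132779761 tip~ 30.23887132779761
module x,y of axis -0.2 19.1
```

View pics/w25.png

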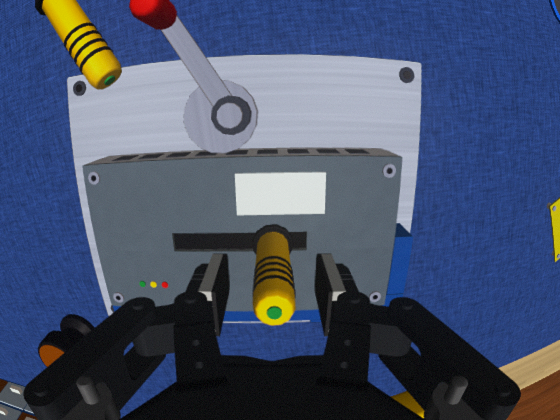

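The probe stands free between the open pads. Lifting straight up, then moving aside for a final look.

Emit:
step_arm:
  increments:
    - [0,-15,0,0]
    - [0,-45,0,0]
    - [0,-80,0,0]
    - [0,-120,0,0]
    - [0,-150,0,0]
    - [0,-150,30,0]
    - [0,-150,70,0]
    - [0,-150,110,0]
    - [0,-150,150,0]
    - [0,-150,190,0]
    - [0,-150,220,0]
    - [0,-150,220,0]
    - [0,-150,220,0]

```text
time_s: 28.57
position: [648.7, 188.1, 204.7]
tcp_rot: [-1.56, 0.112, -0.131]
ft_force: [0.1, -1.1, -0.0]
opening: 0.499
```

```bash
python3 - <<'E'
from h import *
snap('top','top9');snap('scene','scene9');s=st();print(s['position'],s['time_s'])
p,W,d=world('top9');hsv=cv2.cvtColor(p,cv2.COLOR_RGB2HSV)
yel=(hsv[...,0]>20)&(hsv[...,0]<35)&(hsv[...,1]>150)&(d>0)
m=yel&(np.hypot(W[...,0]-616,W[...,1]+32)<25);print('probe',W[m].mean(0),W[m].max(0))
q,V,_=world('scene9');h2=cv2.cvtColor(q,cv2.COLOR_RGB2HSV);y2=(h2[...,0]>20)&(h2[...,0]<35)&(h2[...,1]>130)&(np.hypot(V[...,0]-616,V[...,1]+32)<30);print('scene',V[y2].max(0) if y2.any() else None)
red=((hsv[...,0]<8)|(hsv[...,0]>172))&(hsv[...,1]>150)&(np.hypot(W[...,0]-475,W[...,1]+73)<25)
k=W[red].mean(0);v=k[:2]-piv;print('knob',k,np.radians(np.degrees(np.arctan2(v[1],v[0]))%360-106))
a=cv2.resize(cv2.cvtColor(p,cv2.COLOR_RGB2BGR)[150:300,230:420],None,fx=2.1,fy=2.1);b=cv2.resize(cv2.cvtColor(q,cv2.COLOR_RGB2BGR)[180:330,190:360],None,fx=2.1,fy=2.1)
cv2.imwrite('pics/fin.png',np.hstack([a,b]))
E
```

```text
[649.42664528 183.1819774  205.20633694] 28.6667
probe [614.05909639 -32.79819102 116.38603069] [622.34088194 -26.87523203 122.19985733]
scene [627.20544196 -24.79549099 119.37188328]
knob [475.44566976 -71.19690166  76.72687655] 1.703846873260528
```

View pics/fin.png

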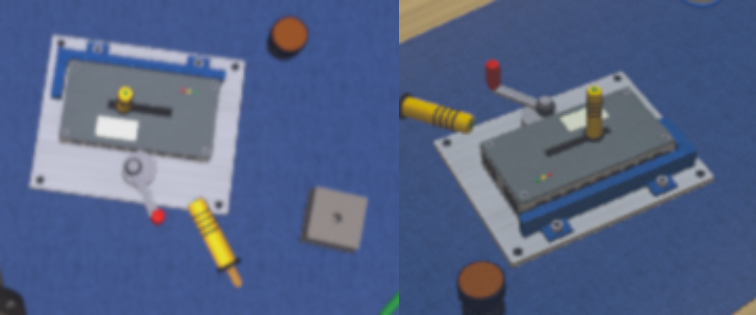

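The final view shows the probe upright in the module with its flange on the cover: top at z≈117 mm, as expected when fully home. The lever is still at about 1.70–1.72 rad and the module is against the fence.

```bash
python3 -c "
from station import hand_in
print(hand_in())"
```

```text
the job is handed in; nothing more can be done
None
```

The job is done and handed in at about 29 s, with the module clamped and the probe fully home.

- **Clamp:** I turned the lever until I felt about 5.2 N at the knob, which matches roughly 15–20 N of clamping. It stopped at about 1.72 rad and still read 1.70 in the last picture, with the module against the fence.
- **Probe:** I took the smaller one from the stand, set it on the −y end of the strip at about y −33 mm and slid it along. The pressing force was 3 to 6 N. It dropped in at about y +19 mm, and I centred it and seated it.
- **Last checks:** The flange is on the cover, the tip is about 30.3 mm up (30 expected) and the top is at about 117 mm. The probe stands upright and the gripper is well clear.

- **Fingers higher than expected:** the finger pads sat about 32 mm higher than the reported tool position. My first pass went over the knob without touching it, and I corrected for that.
- **Larger look-alike fell over:** it stood in the opening pictures but was already lying on its side in the first wrist picture, taken at 1.45 s. The arm had touched nothing by then, so I believe it toppled on its own. It did not move afterwards, and I left it there.

I did not measure the other bystanders one by one at the end.

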